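# Clear the cup from the tote and tip the pendants into its lip corner

## Robot

A 7-joint arm with a two-finger parallel gripper is mounted at the origin on the work surface. World frame = base frame: x ahead of the robot, y to its left, z up, the work surface at z = 0. Lengths are in m, angles in rad, forces in N, time in s.
With the tool pointing down it reaches from about 0.425 to 0.975 m from the base axis. Payload 16.7 kg.
Tool frame: the origin (TCP) lies midway between the tips of the shut fingers; the grasp point (between the pads) lies grip_depth behind it (grip_depth is the distance from the TCP to the grasp point, in m); y points along the fingers, x is the direction in which the jaws open and shut, and the axes are right-handed (so a half turn about y gives the same grasp; the last joint's range is limited). The gripper opens to 85 mm and grips with 20 to 120 N. Pads are 22 mm wide; open, the fingers measure 114 mm over their backs; the gripper's body (76 mm by 85 mm) begins 54 mm behind the grasp point. The pads swing forward as they close: fully open they stand 13 mm farther back than shut.
Start: joints at [-1.456, 0.426, 0.074, 1.606, -0.034, 1.111, -0.067], TCP at [0.176, 0.652, 0.197] pointing down, gripper open.
Joint ranges: [-2.85, 2.85], [-0.5, 2.14], [-1.23, 1.37], [0.21, 2.46], [-1.02, 4.16], [0.16, 2.05], [-2.73, 2.73]. Speed limits (rad/s): [1.89, 1.89, 2.39, 2.39, 3.01, 3.01, 3.01].

## Interface

Orientations are given as a unit quaternion [w, x, y, z].
In Python, from workcell import get_state, grab_frame, close_job, grip_depth gives the robot as it stands. The module is installed in compiled form; this text tells all that it offers.
- The arm moves only by the tool send_rows, never from a script. Its argument "increments" is a list of rows, each an object with "gripper": the closure, from 0 (fully open) to 1 (shut); "travel": the shift along the tool's x, y, z in mm, a list of three; "turn": the turn, a rotation vector about the tool's x, y, z in rad, a list of three. A call has 1 to 12 rows; each row shifts and turns the commanded pose from where the row before left it, along the tool's axes as they then stand; what a row does not reach is not made up. A row lasts 1/12 s, in which the tool goes at most 41.7 mm and 7.16 degrees, less where a joint would pass 70% of its speed; a pose out of reach is approached as far as the arm can. A call with a gripper value outside its range is refused whole. The fingers move at their own pace and stop on an object; "force" is the grip in N (left out, the last holds). Time passes only in rows, so rows that do not move let the fingers close. It gives the time, the measured TCP pose, the force and the opening at its end, in the units of the state.
- get_state(): the state, without advancing time (a new reading comes with each control period).
- grab_frame(name): name is "scene" or "side" or "wrist"; returns a dict with "color" (480x640x3 uint8, red, green, blue), "range_z" (480x640 float32, m along the optical axis (not along the pixel's ray), 0 where there is no reading), "vertical_fov" (degrees; the focal length in pixels is half the picture's height over the tangent of half this angle, whatever the lens; pixels are square), "cx", "cy" (the principal point, pixels), "R" (3x3) and "t" (3): a world point X has camera coordinates R X + t; the wrist camera has in their place "mount" (4x4, takes a point from camera to tool coordinates, whose origin is the TCP and whose axes are the tool frame's). Camera axes: x right, y down, z forward; pixel columns grow to the right and rows downward; lengths in m; the calibration is good to about 2 mm. A picture is of the moment at which its call begins: read the wrist's pose just before it.
- close_job(): hands the job in, once; it reports no verdict.
The state is a dict: "clock": time; "qpos": joint angles; "dq": joint speeds; "effort": joint torques, N m; "ee_pos": TCP position; "tool_rot": TCP orientation; "ft_force": force on the tool from outside, world axes, zero at the start; "moment": the same for the moment, N m; "grip_width": finger opening in m.
Only numpy, scipy, OpenCV 4.12 (cv2) and the standard library are available. Lean on these libraries where they do the work, as an engineer would, in place of code of your own. Each camera call takes 0.05 s, during which the arm holds its last target. There are 200 camera calls.

## Task

Take the white cup that stands in the grey tote and nest it fully into the stack of two matching cups on the bench. Then tip the tote, raising the side away from its pouring lip while the lip corner stays down on the bench, until all five pendants have slid together into the lip corner. Finish while still holding the tote clearly tilted in the gripper, with nothing else propping it up, the pendants at rest in the corner and the other things on the bench left where they are.

Things in the scene. Friction and masses are not known exactly. Their poses are not given: they have to be found in the camera images.
- tote: loose grey plastic tote, 300 mm (its y) by 200 mm (its x) over the rim, 65 mm high, 0.28 to 0.46 kg; origin at the centre of its underside, z up. Floor and walls 4 mm thick, inside 276 x 176 mm; the underside's corners are at x = +-92, y = +-142 mm. Its pouring lip, a small beak, is at the corner (-x, +y). Tipped over that corner it does not slip on the bench.
- lip_corner (a point): the bottom corner inside the tote under its pouring lip, where the pendants must gather: at x = -88, y = +138, z = +4 mm in the tote's frame. The wall beside the lip is 46 mm high.
- rim_corner (a point): top of the tote's rim at the corner diagonally across from the lip: at x = +94, y = -144, z = +65 mm in the tote's frame. The rim is 12 mm wide and 14 mm deep (51 to 65 mm high), runs along x = +-94 and y = +-144 mm, is stiff and can be pinched from above anywhere; it stops 45 mm short of the lip corner on both sides.
- cup_c: tapered porcelain cup without a handle, white, rim 68 mm and foot 40 mm in outer diameter, 78 mm high, wall 3 mm, 0.09 to 0.14 kg; origin at the centre of the underside of its foot, z up its axis. A cup fully nested in another stands 17 to 21 mm higher than it. This is the cup that stands in the tote near its middle at the start, foot on the tote's floor.
- cup_a: tapered porcelain cup without a handle, white, rim 68 mm and foot 40 mm in outer diameter, 78 mm high, wall 3 mm, 0.09 to 0.14 kg; origin at the centre of the underside of its foot, z up its axis. A cup fully nested in another stands 17 to 21 mm higher than it. This is the lower cup of the stack on the bench.
- cup_b: tapered porcelain cup without a handle, white, rim 68 mm and foot 40 mm in outer diameter, 78 mm high, wall 3 mm, 0.09 to 0.14 kg; origin at the centre of the underside of its foot, z up its axis. A cup fully nested in another stands 17 to 21 mm higher than it. This is the upper cup of the stack on the bench, nested in the lower one.
- pendant0: flat round glazed ceramic pendant, 36 mm in diameter, 8 mm thick, about 17 g, cream, lying loose in the tote at the start; origin at the centre of its underside. It slides easily on the tote's smooth plastic (friction about 0.19 to 0.26).
- pendant1: flat round glazed ceramic pendant, 36 mm in diameter, 8 mm thick, about 17 g, cream, lying loose in the tote at the start; origin at the centre of its underside. It slides easily on the tote's smooth plastic (friction about 0.19 to 0.26).
- pendant2: flat round glazed ceramic pendant, 36 mm in diameter, 8 mm thick, about 17 g, cream, lying loose in the tote at the start; origin at the centre of its underside. It slides easily on the tote's smooth plastic (friction about 0.19 to 0.26).
- pendant3: flat round glazed ceramic pendant, 36 mm in diameter, 8 mm thick, about 17 g, cream, lying loose in the tote at the start; origin at the centre of its underside. It slides easily on the tote's smooth plastic (friction about 0.19 to 0.26).
- pendant4: flat round glazed ceramic pendant, 36 mm in diameter, 8 mm thick, about 17 g, cream, lying loose in the tote at the start; origin at the centre of its underside. It slides easily on the tote's smooth plastic (friction about 0.19 to 0.26).
- medallion: bystander: loose stamped clay medallion lying flat on the bench, 72 mm in diameter, 9 mm thick; origin under its centre
- jar: bystander: loose glass jar with a white lid, 72 mm in diameter, 95 mm high; origin under its centre
- bowl: bystander: loose brown bowl, 124 mm wide, 55 mm high; origin under its centre
- prop: bystander: loose cream kiln prop, an upright cylinder 38 mm in diameter and 50 mm high; origin under its centre
- brush: bystander: loose brush 190 mm long lying on the foam mat; origin under its middle

How it is judged:
By the outcome, as a careful person would: the job done as asked, in the order asked, and still so for the second after the job is handed in, while the arm keeps its last pose, push and grip.
It also fails if it takes over 54 s, if anything falls off the work surface, if the arm or the gripper's body presses on something with over 40 N, if the wrist force passes 120 N, or if a joint passes its speed limit or range.

## Working session

There is one attempt and no reset: what is moved stays moved. The work goes in short steps, Python scripts to look and compute and a tool call to move; the robot and the scene stay as the last step left them, time stands still between calls to the robot, and variables do not carry over. Pictures are saved under pics/ and viewed, about 8 in all and at most 12, crops included, and the job is handed in when it is done.

Besides the shell and the picture viewer there is one more tool, called after "Emit:" in YAML: its name, and indented under it one key for each argument. send_rows: Moves the arm, as the interface text tells. Its arguments: {"type":"object","properties":{"increments":{"type":"array"},"force":{"type":"number"}},"required":["increments"]}

```bash
mkdir -p pics
cat > h.py <<'E'
import numpy as np, cv2
from workcell import *
from scipy.spatial.transform import Rotation as Ro
def pose(s=None):
    s=s or get_state(); w,x,y,z=s["tool_rot"]; return np.array(s["ee_pos"]),Ro.from_quat([x,y,z,w]).as_matrix()
def snap(name,fn=None):
    p,R=pose(); f=grab_frame(name)
    if fn: cv2.imwrite("pics/"+fn,f["color"][:,:,::-1])
    foc=240/np.tan(np.radians(f["vertical_fov"])/2)
    v,u=np.mgrid[0:480,0:640]; z=f["range_z"].astype(float)
    c=np.stack([(u-f["cx"])/foc*z,(v-f["cy"])/foc*z,z],-1)
    if name=="wrist":
        M=np.array(f["mount"]); W=(c@M[:3,:3].T+M[:3,3])@R.T+p
    else: W=(c-np.array(f["t"]))@np.array(f["R"])
    W[z==0]=np.nan
    return f,W
E
python3 - <<'E'
from h import *
print(get_state(),grip_depth)
for n in("scene","side"):
    f,W=snap(n,n+"0.png"); np.save(n+"0.npy",W); print(n,f["vertical_fov"],f["cx"],f["cy"],-np.array(f["R"]).T@f["t"],f["R"][2])
E
```

```text
{'clock': 0.0, 'qpos': array([-1.45649759,  0.42670952,  0.07387931,  1.60661089, -0.0341276 ,
        1.11082985, -0.06708095]), 'dq': array([ 7.25306636e-04, -6.04940751e-05, -6.61626172e-04, -4.96689311e-04,
       -1.44680280e-03,  3.50895099e-03, -7.64375548e-04]), 'effort': array([ 2.97570059e-04, -9.49806547e+01,  3.76150355e+00, -4.63539040e+01,
        1.94022775e-02,  9.84031940e-03,  3.06472884e-05]), 'ee_pos': array([0.17592598, 0.65119096, 0.19612477]), 'tool_rot': array([-0.56112531,  0.56172745,  0.42953793, -0.43022996]), 'ft_force': array([ 0.12350747, -0.08412756, -0.32194849]), 'moment': array([-0.0089569 ,  0.0030478 ,  0.03907119]), 'grip_width': 0.08544742994600414} 0.0187
scene 53.44705247065822 322.64909140603146 231.61326115126556 [1.03986578 0.87134148 0.89665795] [-0.40981489 -0.61672881 -0.67208432]
side 52.71437907409546 322.23980172196093 244.17444424346405 [0.2754171  0.90334697 0.86262027] [ 0.23020374 -0.69185934 -0.68435144]
```

View pics/scene0.png

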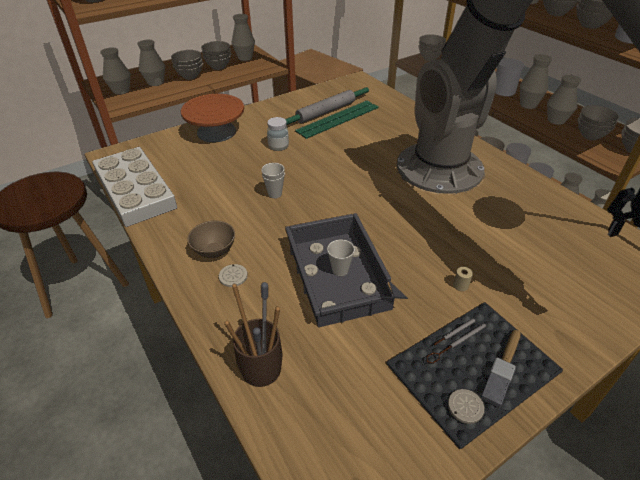

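View pics/side0.png

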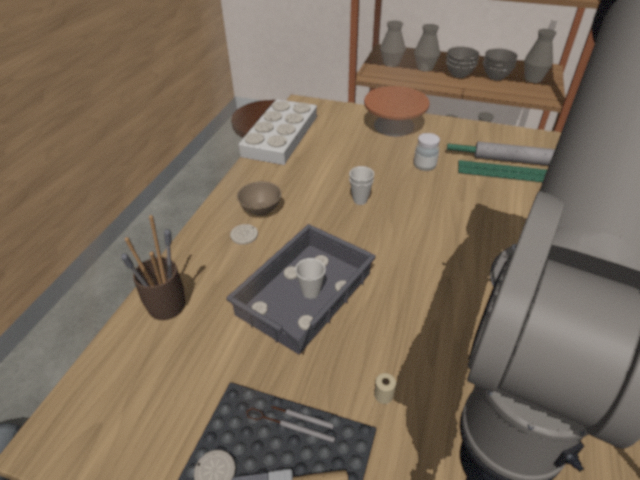

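The scene picture shows the tote around (340,268), its lip beak at (398,293), cup_c in it at (341,257) and the stack at (273,180). The bowl is at (212,240), the medallion at (233,274), the prop at (463,278) and the jar at (277,133). The side picture agrees: stack (361,185), cup_c (311,277), lip corner near (303,347).

Run:
```python
from h import *
def fit(P,r):
    from scipy.optimize import least_squares
    s=least_squares(lambda q:np.hypot(*(P[:,:2]-q).T)-r,P[:,:2].mean(0),loss='soft_l1',f_scale=.002); return s.x
for n,boxes in (("scene",dict(stack=(255,155,292,205),cupc=(322,235,362,280),jar=(262,112,292,155),bowl=(185,215,240,265),med=(215,258,250,290),prop=(450,260,478,295))),("side",dict(stack=(345,160,378,210),cupc=(290,250,330,305),bowl=(235,180,285,218),jar=(410,130,442,172)))):
    W=np.load(n+"0.npy")
    for k,(a,b,c,d) in boxes.items():
        P=W[b:d,a:c].reshape(-1,3); P=P[~np.isnan(P[:,0])]; zm=np.percentile(P[:,2],99.0)
        T=P[P[:,2]>zm-.006]; print(n,k,"zmax",zm.round(4),"mean",T.mean(0).round(3),"mid",((T.max(0)+T.min(0))/2).round(3),"ext",np.ptp(T,0).round(3),fit(T,.0325).round(3) if k in("stack","cupc") else "")
    # tote rim
    u0,v0,u1,v1=(275,205,415,330) if n=="scene" else (222,220,382,360)
    P=W[v0:v1,u0:u1].reshape(-1,3); P=P[~np.isnan(P[:,0])]
    T=P[(P[:,2]>.056)&(P[:,2]<.071)]; 
    # remove cup region
    c=np.median(T[:,:2],0)
    r=cv2.minAreaRect((T[:,:2]*1000).astype(np.float32)); print("rect",r,cv2.boxPoints(r).round(0).tolist(), T[:,2].mean())
    im=np.zeros((600,600,3),np.uint8)
    S=P[P[:,2]>-.02]
    for p in S:
        x=int((p[0]-.3)*1000*1.0);y=int((p[1]-.0)*1000)
    print(len(T))
# rasterise top view for both
im=np.zeros((600,800,3),np.uint8)
for n in("scene","side"):
    W=np.load(n+"0.npy").reshape(-1,3); C=cv2.imread(f"pics/{n}0.png").reshape(-1,3)
    m=(W[:,2]>-.01)&(W[:,2]<.15); 
    for p,c in zip(W[m],C[m]):
        x=int((p[0]-.1)*1000+.5); y=int(550-(p[1]+.0)*1000+.0) if 0 else int((p[1]+.35)*1000*.75)
        x=int((p[0]-.1)*1000*.8)
        if 0<=x<800 and 0<=y<600: 
            h=p[2]; im[y,x]=(c*0.5+ (np.array([0,255,0])*.5 if .056<h<.071 else 0)).astype(np.uint8)
cv2.imwrite("pics/top.png",im)
```

```text
scene stack zmax 0.094 mean [ 0.52  -0.176  0.092] mid [ 0.52  -0.177  0.093] ext [0.068 0.071 0.01 ] [ 0.52  -0.176]
scene cupc zmax 0.0824 mean [0.54  0.198 0.08 ] mid [0.541 0.198 0.08 ] ext [0.067 0.07  0.008] [0.541 0.2  ]
scene jar zmax 0.0968 mean [ 0.374 -0.409  0.094] mid [ 0.373 -0.412  0.095] ext [0.061 0.067 0.007] 
scene bowl zmax 0.0555 mean [ 0.777 -0.056  0.053] mid [ 0.776 -0.053  0.054] ext [0.123 0.124 0.008] 
scene med zmax 0.2268 mean [0.852 0.29  0.226] mid [0.851 0.288 0.226] ext [0.009 0.01  0.009] 
scene prop zmax 0.0522 mean [0.322 0.407 0.05 ] mid [0.322 0.406 0.05 ] ext [0.036 0.039 0.008] 
rect ((548.9157104492188, 211.73182678222656), (316.85546875, 213.54832458496094), 72.54149627685547) [[400.0, 93.0], [603.0, 29.0], [698.0, 331.0], [495.0, 395.0]] 0.06288170936297198
1869
side stack zmax 0.0951 mean [ 0.52  -0.175  0.093] mid [ 0.518 -0.174  0.094] ext [0.068 0.069 0.009] [ 0.518 -0.175]
side cupc zmax 0.0828 mean [0.539 0.198 0.081] mid [0.54  0.2   0.081] ext [0.067 0.068 0.008] [0.539 0.2  ]
side bowl zmax 0.0565 mean [ 0.777 -0.056  0.054] mid [ 0.775 -0.053  0.055] ext [0.123 0.126 0.008] 
side jar zmax 0.0966 mean [ 0.37  -0.408  0.094] mid [ 0.37  -0.412  0.095] ext [0.06  0.068 0.008] 
rect ((549.2730102539062, 213.22325134277344), (315.4581604003906, 212.74850463867188), 73.04519653320312) [[402.0, 93.0], [605.0, 31.0], [697.0, 333.0], [494.0, 395.0]] 0.06316101839847892
2334
```

```bash
cat >> h.py <<'E'
def go(tgt,s=None):
    p,R=pose(s); d=R.T@(np.array(tgt)-p)*1000; print("at",p.round(4),"tool d mm",d.round(1),"n",np.linalg.norm(d).round(0)); return d
E
python3 - <<'E'
from h import *
p,R=pose(); print(R.round(3)); go([.54,.199,.2]); print(np.load("scene0.npy")[274,233],np.load("scene0.npy")[430,466])
# tote edges: outer rim line fits
for n in("scene","side"):
    W=np.load(n+"0.npy").reshape(-1,3); c=np.array([.549,.212]); th=-np.radians(17.4)
    M=np.array([[np.cos(th),-np.sin(th)],[np.sin(th),np.cos(th)]])
    q=(W[:,:2]-c)@M; z=W[:,2]; m=(z>.0615)&(z<.068)
    for ax,sg,h,oth in((0,1,.1,.1),(0,-1,.1,.1),(1,1,.15,.06),(1,-1,.15,.06)):
        k=m&(abs(q[:,1-ax])<oth)&(abs(q[:,ax]*sg-h)<.025); a=q[k]
        if k.sum()>20:
            f=np.polyfit(a[:,1-ax],a[:,ax],1); print(n,ax,sg,k.sum(),"centre",f[1].round(4),"slope",f[0].round(4),"pct",np.percentile(a[:,ax]-f[0]*a[:,1-ax],[3,97]).round(4))
E
```

```text
[[ 0.261 -0.    -0.965]
 [ 0.965 -0.001  0.261]
 [-0.001 -1.    -0.   ]]
at [0.1759 0.6512 0.1962] tool d mm [-341.7   -3.4 -469.4] n 581.0
[0.77382528 0.05917054 0.00558188] [0.58544947 0.67466543 0.00992483]
scene 0 1 283 centre 0.1006 slope 0.0021 pct [0.095  0.1061]
scene 0 -1 256 centre -0.0867 slope 0.0037 pct [-0.0927 -0.0812]
scene 1 1 189 centre 0.1401 slope 0.0008 pct [0.1337 0.1453]
scene 1 -1 142 centre -0.1472 slope 0.0017 pct [-0.1546 -0.1416]
side 0 1 326 centre 0.0972 slope 0.0009 pct [0.0915 0.1034]
side 0 -1 381 centre -0.0904 slope 0.0015 pct [-0.0956 -0.0845]
side 1 1 240 centre 0.1404 slope -0.0032 pct [0.1342 0.146 ]
side 1 -1 180 centre -0.1469 slope -0.0003 pct [-0.1532 -0.1418]
```

Emit:
send_rows:
  increments:
    - {"gripper":0,"travel":[-24.4,0,-33.5],"turn":[0,0,0]}
    - {"gripper":0,"travel":[-24.4,0,-33.5],"turn":[0,0,0]}
    - {"gripper":0,"travel":[-24.4,0,-33.5],"turn":[0,0,0]}
    - {"gripper":0,"travel":[-24.4,0,-33.5],"turn":[0,0,0]}
    - {"gripper":0,"travel":[-24.4,0,-33.5],"turn":[0,0,0]}
    - {"gripper":0,"travel":[-24.4,0,-33.5],"turn":[0,0,0]}
    - {"gripper":0,"travel":[-24.4,0,-33.5],"turn":[0,0,0]}
    - {"gripper":0,"travel":[-24.4,0,-33.5],"turn":[0,0,0]}
    - {"gripper":0,"travel":[-24.4,0,-33.5],"turn":[0,0,0]}
    - {"gripper":0,"travel":[-24.4,0,-33.5],"turn":[0,0,0]}
    - {"gripper":0,"travel":[-24.4,0,-33.5],"turn":[0,0,0]}
    - {"gripper":0,"travel":[-24.4,0,-33.5],"turn":[0,0,0]}
  force: 30

```text
clock: 1.1
ee_pos: [0.4885, 0.2622, 0.1968]
tool_rot: [0.561, -0.561, -0.43, 0.43]
ft_force: [0.1, 0.5, -0.1]
grip_width: 0.0852
```

Emit:
send_rows:
  increments:
    - {"gripper":0,"travel":[-23.5,0,-33],"turn":[0,0,0]}
    - {"gripper":0,"travel":[-23.5,0,-33],"turn":[0,0,0]}
    - {"gripper":0,"travel":[0,0,0],"turn":[0,0,0]}
    - {"gripper":0,"travel":[0,0,0],"turn":[0,0,0]}

```text
clock: 1.43
ee_pos: [0.5403, 0.1989, 0.1965]
tool_rot: [-0.562, 0.563, 0.428, -0.429]
ft_force: [-0.0, 0.1, -0.5]
grip_width: 0.0851
```

Run:
```python
from h import *
f,W=snap("wrist","w1.png"); np.save("w1.npy",W)
print(pose()[0])
z=W[:,:,2]
P=W[(z>.076)&(z<.088)]; 
print(len(P), P.mean(0),(P.max(0)+P.min(0))/2,np.ptp(P,0))
go([.5405,.1995,.064])
```

```text
[0.53929238 0.20075654 0.19641816]
1334 [0.62601172 0.23826463 0.08053667] [0.69579395 0.26730646 0.08199151] [0.38011765 0.2022944  0.01194813]
at [0.5393 0.2008 0.1964] tool d mm [ -0.8 132.4  -1.6] n 132.0
```

View pics/w1.png

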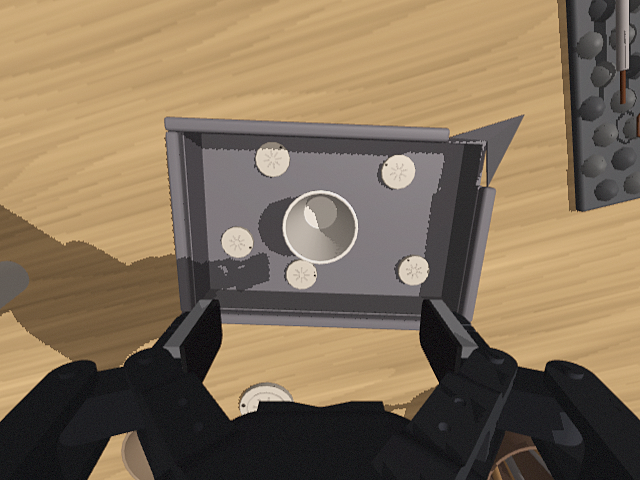

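Wrist view: the cup rim ring is centred at (320,227), with pendants at (272,160), (398,171), (237,242), (301,274) and (413,270). The lip is at the upper right (500,135), and the fingers are clear of everything.

Run:
```python
from h import *
from scipy.optimize import least_squares
W=np.load("w1.npy"); A=W[185:270,275:365].reshape(-1,3); P=A[(A[:,2]>.078)&(A[:,2]<.088)]
s=least_squares(lambda q:np.hypot(*(P[:,:2]-q).T)-.0325,[.54,.2],loss='soft_l1',f_scale=.002).x; print(len(P),P[:,2].mean(),s, (P.max(0)+P.min(0))/2)
p,R=pose();print((R.T@(np.r_[s,p[2]]-p)*1000).round(1))
# tote
th=-np.radians(17.4); c=np.array([.5528,.2073]); M=np.array([[np.cos(th),-np.sin(th)],[np.sin(th),np.cos(th)]])
Q=W.reshape(-1,3); q=(Q[:,:2]-c)@M; z=Q[:,2]; m=(z>.0605)&(z<.069)
for ax,sg,h,o in((0,1,.094,.1),(0,-1,.094,.1),(1,1,.144,.04),(1,-1,.144,.06)):
    k=m&(abs(q[:,1-ax])<o)&(abs(q[:,ax]*sg-h)<.02); a=q[k]
    if k.sum()>20:
        f=np.polyfit(a[:,1-ax],a[:,ax],1); print(ax,sg,k.sum(),f.round(4),z[k].mean())
```

```text
860 0.08071339524919949 [0.53902885 0.19973333] [0.53927017 0.19963105 0.08055158]
[-1.1  0.  -0. ]
0 1 2061 [0.0038 0.0922] 0.0636180001461168
0 -1 3252 [ 0.0036 -0.0942] 0.06378733058747285
1 1 1057 [-0.0042  0.1418] 0.06374615811846372
1 -1 1581 [-0.0028 -0.1437] 0.0636364934625394
```

Emit:
send_rows:
  increments:
    - {"gripper":0,"travel":[-1,33,0],"turn":[0,0,0]}
    - {"gripper":0,"travel":[0,33,0],"turn":[0,0,0]}
    - {"gripper":0,"travel":[0,33,0],"turn":[0,0,0]}
    - {"gripper":0,"travel":[0,23,0],"turn":[0,0,0]}
    - {"gripper":0,"travel":[0,10,0],"turn":[0,0,0]}
    - {"gripper":0.1,"travel":[0,0,0],"turn":[0,0,0]}
    - {"gripper":0.5,"travel":[0,0,0],"turn":[0,0,0]}
    - {"gripper":0.5,"travel":[0,0,0],"turn":[0,0,0]}
    - {"gripper":0.5,"travel":[0,0,0],"turn":[0,0,0]}
    - {"gripper":0.5,"travel":[0,0,0],"turn":[0,0,0]}
    - {"gripper":0.5,"travel":[0,0,0],"turn":[0,0,0]}
  force: 30

```text
clock: 2.4
ee_pos: [0.5394, 0.2008, 0.0657]
tool_rot: [-0.561, 0.561, 0.43, -0.429]
ft_force: [0.5, -0.5, -0.8]
grip_width: 0.0425
```

Run:
```python
from h import *
f,W=snap("wrist","w2.png"); g=grab_frame("side")["color"][200:380,220:400,::-1]; s=snap("scene")[0]["color"][200:340,270:420,::-1]
a=f["color"][:,:,::-1]; g=cv2.resize(g,(360,360)); s=cv2.resize(s,(386,360))
top=cv2.resize(a,(320,240)); c=np.zeros((600,746,3),np.uint8); c[:360,:360]=g; c[:360,360:]=s; c[360:,:320]=top; cv2.imwrite("pics/c2.png",c)
```

```text
(no output)
```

View pics/c2.png

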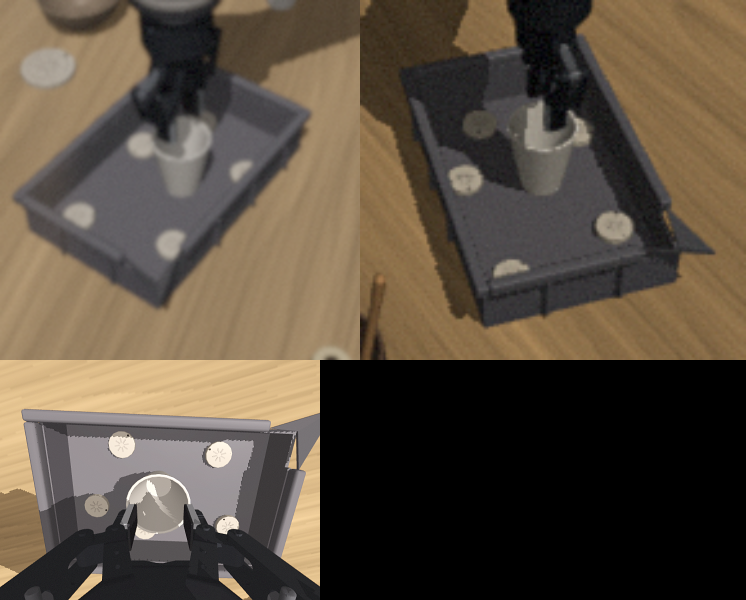

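The fingers closed inside the cup: in the wrist inset the tips stand within the rim ring at (158,503). I'll measure where the open tips actually are before grasping again.

Run:
```python
from h import *
W=np.load("w1.npy"); 
p=np.array([.5393,.2008,.1964]); R=np.array([[.261,0,-.965],[.965,0,.261],[0,-1,0]])
for nm,(a,b,c,d) in dict(L=(180,295,225,385),Rr=(420,295,465,385)).items():
    Q=((W[b:d,a:c].reshape(-1,3)-p)@R)*1000; Q=Q[(abs(Q[:,0])<70)&(Q[:,1]>-60)&(Q[:,1]<20)]
    if len(Q): print(nm,len(Q),"x",np.percentile(Q[:,0],[2,50,98]).round(1),"y",np.percentile(Q[:,1],[2,50,90,98,100]).round(1),"z",np.percentile(Q[:,2],[2,50,98]).round(1))
f,W=snap("wrist"); p,R=pose()
Q=((W.reshape(-1,3)-p)@R)*1000; m=(abs(Q[:,0])<45)&(Q[:,1]>-40)&(Q[:,1]<8)&(abs(Q[:,2])<13)&(f["color"].reshape(-1,3).max(1)<60); Q=Q[m]
print(len(Q),np.percentile(Q[:,1],[50,90,98,100]).round(1) if len(Q) else "")
W=W[W[:,:,2]<.1] if 0 else W
```

```text
L 736 x [-54.8 -43.5 -42.9] y [-59.8 -54.8 -49.5 -47.7 -46.3] z [-10.5   4.9  11.2]
Rr 736 x [41.7 42.2 54.2] y [-59.9 -55.  -49.7 -47.8 -46.9] z [-10.6   4.7  10.8]
82 [-38.3 -37.1 -36.6 -36.5]
```

Run:
```python
from h import *
W=np.load("w1.npy"); p=np.array([.5393,.2008,.1964]); R=np.array([[.261,0,-.965],[.965,0,.261],[0,-1,0]])
Q=((W-p)@R)*1000
for u,vs in((214,range(290,380,8)),(430,range(290,360,8)),(195,range(310,390,10))):
    for v in vs: print(u,v,Q[v,u].round(0))
f,W=snap("wrist"); print(np.array(f["mount"]).round(3).tolist(),f["vertical_fov"]); p,R=pose(); Q=((W-p)@R)*1000
for u,v in((260,300),(262,320),(258,340),(250,350),(376,320),(380,340)): print(u,v,Q[v,u].round(0),f["color"][v,u])
```

```text
214 290 [-126.  187.  -93.]
214 298 [-120.  168.  -94.]
214 306 [-43. -54.   9.]
214 314 [-43. -55.   6.]
214 322 [-43. -57.   3.]
214 330 [-43. -57.  -0.]
214 338 [-43. -58.  -3.]
214 346 [-43. -59.  -6.]
214 354 [-44. -59. -10.]
214 362 [-139.  197. -198.]
214 370 [-140.  197. -210.]
214 378 [-142.  198. -223.]
430 290 [129. 193. -97.]
430 298 [ 129.  188. -105.]
430 306 [ 42. -57.  10.]
430 314 [ 42. -58.   7.]
430 322 [ 42. -59.   4.]
430 330 [ 42. -60.   1.]
430 338 [ 42. -61.  -1.]
430 346 [ 42. -63.  -4.]
430 354 [ 42. -62.  -8.]
195 310 [-48. -62.  12.]
195 320 [-46. -69.  11.]
195 330 [-44. -74.  10.]
195 340 [-43. -76.   8.]
195 350 [-43. -77.   4.]
195 360 [-44. -77.   1.]
195 370 [-43. -79.  -2.]
195 380 [ -31. -108.   17.]
[[1.0, -0.001, 0.0, 0.001], [-0.001, -0.282, 0.959, -0.176], [-0.001, -0.959, -0.282, 0.073], [0.0, 0.0, 0.0, 1.0]] 70.91997882918673
260 300 [-23. -53.  12.] [130 128 130]
262 320 [-21. -66.  11.] [36 36 37]
258 340 [-21. -73.   7.] [37 35 39]
250 350 [-20. -88.  13.] [31 28 33]
376 320 [ 22. -61.   8.] [22 14 20]
380 340 [ 22. -71.   5.] [29 26 27]
```

The wrist depth shows the fingertips about 47 mm behind the reported TCP when open, and about 36 mm behind at 42 mm opening. That is far more than stated, and it explains the miss: the tips closed above the rim. I'll use a tip offset of about 34.5 mm (shut) from here on. Next: open, go 37 mm deeper and close again.

Emit:
send_rows:
  increments:
    - {"gripper":0,"travel":[0,0,0],"turn":[0,0,0]}
    - {"gripper":0,"travel":[-1,0,0],"turn":[0,0,0]}
    - {"gripper":0,"travel":[0,0,0],"turn":[0,0,0]}
    - {"gripper":0,"travel":[0,0,0],"turn":[0,0,0]}
    - {"gripper":0,"travel":[0,0,0],"turn":[0,0,0]}
    - {"gripper":0,"travel":[0,17,0],"turn":[0,0,0]}
    - {"gripper":0,"travel":[0,15,0],"turn":[0,0,0]}
    - {"gripper":0,"travel":[0,5,0],"turn":[0,0,0]}
    - {"gripper":0,"travel":[0,0,0],"turn":[0,0,0]}
    - {"gripper":0.5,"travel":[0,0,0],"turn":[0,0,0]}
    - {"gripper":0.5,"travel":[0,0,0],"turn":[0,0,0]}
    - {"gripper":0.5,"travel":[0,0,0],"turn":[0,0,0]}
  force: 30

```text
clock: 3.65
ee_pos: [0.5395, 0.1996, 0.029]
tool_rot: [-0.561, 0.562, 0.43, -0.429]
ft_force: [-1.0, -0.9, 4.8]
grip_width: 0.0651
```

```bash
python3 -c "
from h import *
s=get_state();print(s['grip_width'],s['ft_force'],pose()[0])"
```

```text
0.06512903474982357 [-1.0444329  -0.94116159  4.80530948] [0.53945804 0.1995854  0.02898219]
```

Emit:
send_rows:
  increments:
    - {"gripper":0.5,"travel":[0,0,0],"turn":[0,0,0]}
    - {"gripper":0.5,"travel":[0,0,0],"turn":[0,0,0]}
    - {"gripper":0.5,"travel":[0,-5,0],"turn":[0,0,0]}
    - {"gripper":0.5,"travel":[0,-10,0],"turn":[0,0,0]}
    - {"gripper":0.5,"travel":[0,-10,0],"turn":[0,0,0]}
    - {"gripper":0.5,"travel":[0,0,0],"turn":[0,0,0]}

```text
clock: 4.15
ee_pos: [0.54, 0.2001, 0.0554]
tool_rot: [-0.561, 0.562, 0.431, -0.429]
ft_force: [0.5, -0.1, -0.9]
grip_width: 0.0652
```

```bash
cat > cup.py <<'E'
from h import *
f,W=snap("wrist","w3.png"); np.save("w3.npy",W); p,R=pose(); Q=((W-p)@R)*1000
white=f["color"].min(2)>110
m=white&(abs(Q[:,:,0])<40)&(abs(Q[:,:,2])<45)&(Q[:,:,1]<60)&(Q[:,:,1]>-60)
A=Q[m]; print(len(A))
if len(A): ym=np.percentile(A[:,1],2); T=A[A[:,1]<ym+5]; print("rim y",ym.round(1),"mid",((T.max(0)+T.min(0))/2).round(1),"ext",np.ptp(T,0).round(1)); n=np.linalg.svd(T-T.mean(0))[2][2]; print("normal",n.round(3))
E
python3 cup.py
```

```text
25146
rim y -53.9 mid [  0.9 -54.4  -1. ] ext [78.2 11.1 67.7]
normal [ 0.007 -1.    -0.023]
```

View pics/w3.png

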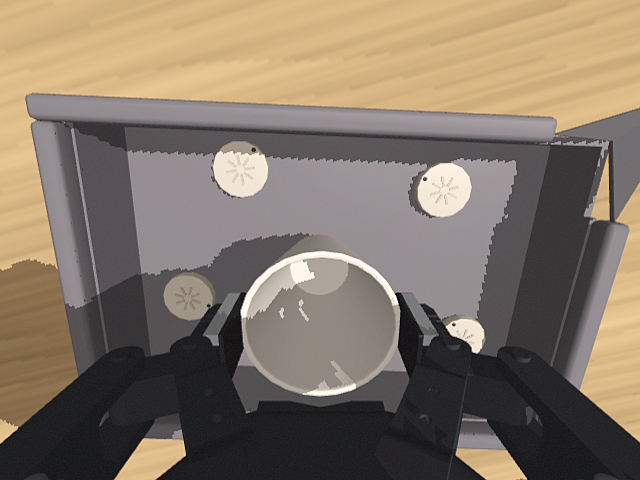

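The wrist view shows the cup held level between the pads, rim ring centred at (320,322). Four pendants are in view, with the fifth hidden behind the gripper. Next: lift and carry it over the stack.

Emit:
send_rows:
  increments:
    - {"gripper":0.5,"travel":[0,-25,0],"turn":[0,0,0]}
    - {"gripper":0.5,"travel":[0,-35,0],"turn":[0,0,0]}
    - {"gripper":0.5,"travel":[0,-35,0],"turn":[0,0,0]}
    - {"gripper":0.5,"travel":[-23,-10,-5],"turn":[0,0,0]}
    - {"gripper":0.5,"travel":[-35,0,-7],"turn":[0,0,0]}
    - {"gripper":0.5,"travel":[-40,0,-8],"turn":[0,0,0]}
    - {"gripper":0.5,"travel":[-40,0,-9],"turn":[0,0,0]}
    - {"gripper":0.5,"travel":[-40,0,-9],"turn":[0,0,0]}
    - {"gripper":0.5,"travel":[-40,0,-9],"turn":[0,0,0]}
    - {"gripper":0.5,"travel":[-40,0,-9],"turn":[0,0,0]}
    - {"gripper":0.5,"travel":[-40,0,-8],"turn":[0,0,0]}
    - {"gripper":0.5,"travel":[-35,0,-7],"turn":[0,0,0]}

```text
clock: 5.2
ee_pos: [0.5197, -0.143, 0.158]
tool_rot: [-0.561, 0.562, 0.43, -0.43]
ft_force: [0.6, 0.3, -1.4]
grip_width: 0.0654
```

Emit:
send_rows:
  increments:
    - {"gripper":0.5,"travel":[-23,0,-5],"turn":[0,0,0]}
    - {"gripper":0.5,"travel":[-12,0,-2],"turn":[0,0,0]}
    - {"gripper":0.5,"travel":[0,0,0],"turn":[0,0,0]}
    - {"gripper":0.5,"travel":[0,0,0],"turn":[0,0,0]}

```text
clock: 5.53
ee_pos: [0.5177, -0.1763, 0.1577]
tool_rot: [0.562, -0.562, -0.429, 0.43]
ft_force: [0.5, 0.3, -0.7]
grip_width: 0.0651
```

```bash
cat > al.py <<'E'
from h import *
from scipy.optimize import least_squares
p,R=pose(); print(p.round(4))
def fit(T,c): return least_squares(lambda q:np.hypot(*(T[:,:2]-q).T)-.0325,c,loss='soft_l1',f_scale=.002).x
def rim(W,c,lo,hi,nm):
    A=W.reshape(-1,3); T=A[(np.hypot(A[:,0]-c[0],A[:,1]-c[1])<.05)&(A[:,2]>lo)&(A[:,2]<hi)]
    if len(T)<20: print(nm,len(T)); return None
    q=fit(T,c); print(nm,len(T),q.round(4),T[:,2].max().round(4)); return q
for n in("scene","side"):
    f,W=snap(n,"al_"+n+".png"); white=f["color"].min(2)>105; W[~white]=np.nan
    ZH=p[2]+.054
    h=rim(W,p[:2],ZH-.006,ZH+.003,n+" held"); s=rim(W,[.519,-.1755],.088,.098,n+" stack")
    if h is not None and s is not None: print(" diff tool mm",(R.T@np.r_[s-h,0]*1000).round(1))
E
python3 al.py
```

```text
[ 0.5177 -0.1763  0.1577]
scene held 14
scene stack 52 [ 0.5203 -0.1761] 0.0963
side held 56 [ 0.5192 -0.1737] 0.2125
side stack 96 [ 0.5181 -0.1743] 0.0979
 diff tool mm [-0.8  0.   0.9]
```

Emit:
send_rows:
  increments:
    - {"gripper":0.5,"travel":[-0.5,15,0.5],"turn":[0,0,0]}
    - {"gripper":0.5,"travel":[0,15,0],"turn":[0,0,0]}
    - {"gripper":0.5,"travel":[0,10,0],"turn":[0,0,0]}
    - {"gripper":0.5,"travel":[0,10,0],"turn":[0,0,0]}
    - {"gripper":0.5,"travel":[0,10,0],"turn":[0,0,0]}
    - {"gripper":0.5,"travel":[0,10,0],"turn":[0,0,0]}
    - {"gripper":0.5,"travel":[0,8,0],"turn":[0,0,0]}
    - {"gripper":0.5,"travel":[0,5,0],"turn":[0,0,0]}
    - {"gripper":0.5,"travel":[0,0,0],"turn":[0,0,0]}
    - {"gripper":0.5,"travel":[0,0,0],"turn":[0,0,0]}

```text
clock: 6.47
ee_pos: [0.5173, -0.1765, 0.0748]
tool_rot: [0.562, -0.561, -0.43, 0.43]
ft_force: [-0.3, 0.2, -1.0]
grip_width: 0.0652
```

Emit:
send_rows:
  increments:
    - {"gripper":0.5,"travel":[0,4,0],"turn":[0,0,0]}
    - {"gripper":0.5,"travel":[0,4,0],"turn":[0,0,0]}
    - {"gripper":0.5,"travel":[0,3,0],"turn":[0,0,0]}
    - {"gripper":0.5,"travel":[0,0,0],"turn":[0,0,0]}
    - {"gripper":0.5,"travel":[0,0,0],"turn":[0,0,0]}

```text
clock: 6.88
ee_pos: [0.5174, -0.1763, 0.0637]
tool_rot: [0.561, -0.561, -0.43, 0.43]
ft_force: [-0.4, -0.2, -1.5]
grip_width: 0.065
```

Emit:
send_rows:
  increments:
    - {"gripper":0.5,"travel":[0,1.5,0],"turn":[0,0,0]}
    - {"gripper":0.5,"travel":[0,1.5,0],"turn":[0,0,0]}
    - {"gripper":0.5,"travel":[0,0,0],"turn":[0,0,0]}

```text
clock: 7.13
ee_pos: [0.5183, -0.1762, 0.0614]
tool_rot: [-0.561, 0.562, 0.43, -0.429]
ft_force: [-0.2, 3.8, 7.6]
grip_width: 0.0654
```

Emit:
send_rows:
  increments:
    - {"gripper":0.5,"travel":[0,1,0],"turn":[0,0,0]}
    - {"gripper":0.5,"travel":[0,0,0],"turn":[0,0,0]}
    - {"gripper":0.5,"travel":[0,0,0],"turn":[0,0,0]}

```text
clock: 7.38
ee_pos: [0.5188, -0.1763, 0.0612]
tool_rot: [-0.561, 0.562, 0.431, -0.429]
ft_force: [-1.8, 4.8, 20.7]
grip_width: 0.0653
```

Run:
```python
from h import *
p,R=pose(); print(p,get_state()["ft_force"])
for n in("scene","side"):
    f,W=snap(n,"ns_"+n+".png"); white=f["color"].min(2)>105; A=W[white]
    T=A[(np.hypot(A[:,0]-.519,A[:,1]+.1755)<.045)&(A[:,2]<.14)]
    print(n,len(T),np.histogram(T[:,2],bins=np.arange(.05,.131,.005))[0],np.percentile(T[:,2],[95,99]) )
a=cv2.resize(cv2.imread("pics/ns_scene.png")[140:240,230:320],(360,400)); b=cv2.resize(cv2.imread("pics/ns_side.png")[140:240,316:406],(360,400)); cv2.imwrite("pics/ns.png",np.hstack([a,b]))
```

```text
[ 0.51881073 -0.17625686  0.06116089] [-1.823975    4.81599986 20.74903967]
scene 53 [ 0  0  0  0  3 16  3  6 10  3  0  0 11  1  0  0] [0.1140744  0.11502984]
side 555 [14 23 13 23 25 53 34 33 43 39 34 28 42  9  0  0] [0.11296619 0.11578596]
```

View pics/ns.png

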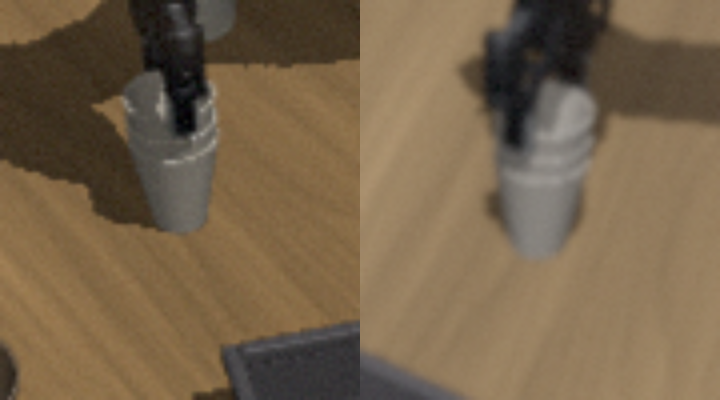

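The crop shows three evenly spaced rims. The top rim is at z = 0.115 against 0.096 before, so a step of about 19 mm, and it bore 20 N without moving: fully nested. Next: release, rise, and go above the tote's far short rim.

Emit:
send_rows:
  increments:
    - {"gripper":0.5,"travel":[0,-1,0],"turn":[0,0,0]}
    - {"gripper":0.2,"travel":[0,0,0],"turn":[0,0,0]}
    - {"gripper":0,"travel":[0,0,0],"turn":[0,0,0]}
    - {"gripper":0,"travel":[0,0,0],"turn":[0,0,0]}
    - {"gripper":0,"travel":[0,0,0],"turn":[0,0,0]}
    - {"gripper":0,"travel":[0,0,0],"turn":[0,0,0]}
    - {"gripper":0,"travel":[0,-4,0],"turn":[0,0,0]}
    - {"gripper":0,"travel":[0,-10,0],"turn":[0,0,0]}
    - {"gripper":0,"travel":[0,-25,0],"turn":[0,0,0]}
    - {"gripper":0,"travel":[0,-25,0],"turn":[0,0,0]}
    - {"gripper":0,"travel":[0,-15,0],"turn":[0,0,0]}

```text
clock: 8.4
ee_pos: [0.518, -0.177, 0.1428]
tool_rot: [-0.561, 0.562, 0.43, -0.429]
ft_force: [1.1, -0.3, 0.5]
grip_width: 0.0854
```

Emit:
send_rows:
  increments:
    - {"gripper":0,"travel":[25,0,1.6],"turn":[0,0,0]}
    - {"gripper":0,"travel":[36,0,2.2],"turn":[0,0,0]}
    - {"gripper":0,"travel":[38,0,2.4],"turn":[0,0,0]}
    - {"gripper":0,"travel":[38,0,2.4],"turn":[0,0,0]}
    - {"gripper":0,"travel":[38,0,2.4],"turn":[0,0,0]}
    - {"gripper":0,"travel":[36,0,2.2],"turn":[0,0,0]}
    - {"gripper":0,"travel":[21,0,1.4],"turn":[0,0.043,0]}
    - {"gripper":0,"travel":[0,0,0],"turn":[0,0,0]}
    - {"gripper":0,"travel":[0,0,0],"turn":[0,0,0]}
    - {"gripper":0,"travel":[0,0,0],"turn":[0,0,0]}

```text
clock: 9.23
ee_pos: [0.5638, 0.0506, 0.1404]
tool_rot: [-0.57, 0.571, 0.418, -0.418]
ft_force: [0.8, 0.2, 0.5]
grip_width: 0.0854
```

Run:
```python
from h import *
f,W=snap("wrist","w4.png"); np.save("w4.npy",W); p,R=pose(); print(p.round(4),R[:,0].round(3))
g,V=snap("scene","s4.png"); A=V[g["color"].min(2)>105]
T=A[(np.hypot(A[:,0]-.519,A[:,1]+.1755)<.045)&(A[:,2]<.14)]; print("stack",T[:,2].max(),np.percentile(T[:,2],97)); t=T[T[:,2]>.108]; print((t.max(0)+t.min(0))/2,np.ptp(t,0))
th=-np.radians(17.6); c=np.array([.5515,.2066]); M=np.array([[np.cos(th),-np.sin(th)],[np.sin(th),np.cos(th)]])
Q=W.reshape(-1,3); q=(Q[:,:2]-c)@M; z=Q[:,2]; m=(z>.0605)&(z<.069)
for ax,sg,h,o in((0,1,.094,.1),(0,-1,.094,.1),(1,1,.144,.04),(1,-1,.144,.06)):
    k=m&(abs(q[:,1-ax])<o)&(abs(q[:,ax]*sg-h)<.02); a=q[k]
    if k.sum()>20:
        f=np.polyfit(a[:,1-ax],a[:,ax],1); print(ax,sg,k.sum(),f.round(4),np.percentile(a[:,ax]-f[0]*a[:,1-ax],[5,95]).round(4),z[k].mean().round(4))
go(np.r_[c+M@[.060,-.144],.006])
```

```text
[0.5637 0.0501 0.1403] [ 0.303  0.953 -0.   ]
stack 0.09641919296048192 0.09576415941319331Traceback (most recent call last):
  File "<stdin>", line 4, in <module>
    return umr_maximum(a, axis, None, out, keepdims, initial, where)
ValueError: zero-size array to reduction operation maximum which has no identity
```

Run:
```python
import cv2,numpy as np
a=cv2.imread("pics/s4.png")[130:330,200:420]; a=cv2.resize(a,(440,400)); b=cv2.resize(cv2.imread("pics/w4.png"),(360,270)); c=np.zeros((400,800,3),np.uint8); c[:,:440]=a; c[:270,440:]=b; cv2.imwrite("pics/c4.png",c)
```

```text
(no output)
```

View pics/c4.png

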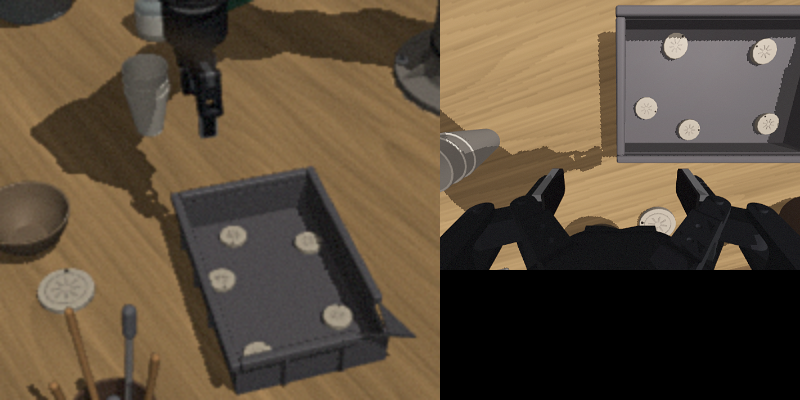

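The scene crop shows the stack still upright with all three rims, dark because it is in the arm's shadow, so my brightness mask dropped it. All five pendants lie loose in the tote. I'll repeat the numbers without the mask.

Run:
```python
from h import *
W=np.load("w4.npy"); p,R=pose(); print(p.round(4),R[:,0].round(3))
g,V=snap("scene"); A=V.reshape(-1,3)
T=A[(np.hypot(A[:,0]-.519,A[:,1]+.1755)<.045)&(A[:,2]<.14)&(A[:,2]>.108)]; print("stack",np.percentile(T[:,2],98),(T.max(0)+T.min(0))/2,np.ptp(T,0))
th=-np.radians(17.6); c=np.array([.5515,.2066]); M=np.array([[np.cos(th),-np.sin(th)],[np.sin(th),np.cos(th)]])
Q=W.reshape(-1,3); q=(Q[:,:2]-c)@M; z=Q[:,2]; m=(z>.0605)&(z<.069)
for ax,sg,h,o in((0,1,.094,.1),(0,-1,.094,.1),(1,1,.144,.04),(1,-1,.144,.06)):
    k=m&(abs(q[:,1-ax])<o)&(abs(q[:,ax]*sg-h)<.02); a=q[k]
    if k.sum()>20:
        f=np.polyfit(a[:,1-ax],a[:,ax],1); print(ax,sg,k.sum(),f.round(4),np.percentile(a[:,ax]-f[0]*a[:,1-ax],[5,95]).round(4),z[k].mean().round(4))
go(np.r_[c+M@[.060,-.144],.006]); print(get_state()["qpos"].round(2))
```

```text
[0.5637 0.05   0.1402] [ 0.303  0.953 -0.   ]
stack 0.11735334954700312 [ 0.51982711 -0.1767021   0.1128868 ] [0.06943584 0.07039181 0.00968497]
0 1 3340 [0.0002 0.0935] [0.089  0.0989] 0.0638
0 -1 5225 [ 0.0016 -0.092 ] [-0.0974 -0.0872] 0.0639
1 -1 2726 [-0.0014 -0.1438] [-0.1491 -0.1384] 0.0638
at [0.5638 0.0501 0.1402] tool d mm [  1.5 134.2  -0.9] n 134.0
[-0.55  0.33  0.42  1.93 -0.17  0.92  1.22]
```

Emit:
send_rows:
  increments:
    - {"gripper":0,"travel":[1.5,30,-1],"turn":[0,0,0]}
    - {"gripper":0,"travel":[0,35,0],"turn":[0,0,0]}
    - {"gripper":0,"travel":[0,35,0],"turn":[0,0,0]}
    - {"gripper":0,"travel":[0,24,0],"turn":[0,0,0]}
    - {"gripper":0,"travel":[0,10,0],"turn":[0,0,0]}
    - {"gripper":0,"travel":[0,0,0],"turn":[0,0,0]}
    - {"gripper":0.5,"travel":[0,0,0],"turn":[0,0,0]}
    - {"gripper":1,"travel":[0,0,0],"turn":[0,0,0]}
    - {"gripper":1,"travel":[0,0,0],"turn":[0,0,0]}
    - {"gripper":1,"travel":[0,0,0],"turn":[0,0,0]}
    - {"gripper":1,"travel":[0,0,0],"turn":[0,0,0]}
    - {"gripper":1,"travel":[0,0,0],"turn":[0,0,0]}
  force: 80

```text
clock: 10.38
ee_pos: [0.5655, 0.0526, 0.0064]
tool_rot: [-0.57, 0.571, 0.418, -0.417]
ft_force: [-0.9, -4.8, 1.4]
grip_width: 0.0118
```

Emit:
send_rows:
  increments:
    - {"gripper":1,"travel":[0,0,0],"turn":[0,0,0]}
    - {"gripper":1,"travel":[0,0,0],"turn":[0,0,0]}
    - {"gripper":1,"travel":[0,0,0],"turn":[0,0,0]}
    - {"gripper":1,"travel":[0,0,0],"turn":[0,0,0]}

```text
clock: 10.72
ee_pos: [0.5655, 0.0526, 0.0065]
tool_rot: [-0.57, 0.571, 0.418, -0.417]
ft_force: [-2.5, -0.9, 10.7]
grip_width: 0.0101
```

Run:
```python
from h import *
p,R=pose(); s=get_state(); print(p,s["grip_width"],s["ft_force"],s["moment"])
th=-np.radians(17.6); c=np.array([.5515,.2066]); M=np.array([[np.cos(th),-np.sin(th)],[np.sin(th),np.cos(th)]])
P=np.r_[c+M@[-.092,.142],0]; print("pivot",P)
ax=np.r_[M@[-.7071,-.7071],0]
for dth in (2,2.5):
    w=ax*np.radians(dth); Rr=Ro.from_rotvec(w).as_matrix(); print(dth,"travel",(R.T@(P+Rr@(p-P)-p)*1000).round(2),"turn",(R.T@w).round(4))
for t in(20,36): print(t,(P+Ro.from_rotvec(ax*np.radians(t)).as_matrix()@(p-P)).round(4))
```

```text
[0.56553005 0.05263567 0.00653827] 0.010144197808194753 [-2.4514642  -0.94600663 10.7003332 ] [-0.00434835  0.56338844  0.10124284]
pivot [0.50674298 0.3697711  0.        ]
2 travel [  0.3  -10.77   0.29] turn [-0.0247 -0.      0.0247]
2.5 travel [  0.42 -13.46   0.4 ] turn [-0.0308 -0.      0.0309]
20 [0.5559 0.0711 0.1117]
36 [0.5366 0.1084 0.1867]
```

Emit:
send_rows:
  increments:
    - {"gripper":1,"travel":[0.3,-10.8,0.3],"turn":[-0.0247,0,0.0247]}
    - {"gripper":1,"travel":[0.3,-10.8,0.3],"turn":[-0.0247,0,0.0247]}
    - {"gripper":1,"travel":[0.3,-10.8,0.3],"turn":[-0.0247,0,0.0247]}
    - {"gripper":1,"travel":[0.3,-10.8,0.3],"turn":[-0.0247,0,0.0247]}
    - {"gripper":1,"travel":[0.3,-10.8,0.3],"turn":[-0.0247,0,0.0247]}
    - {"gripper":1,"travel":[0,0,0],"turn":[0,0,0]}
    - {"gripper":1,"travel":[0,0,0],"turn":[0,0,0]}

```text
clock: 11.3
ee_pos: [0.5624, 0.0589, 0.0595]
tool_rot: [-0.507, 0.629, 0.408, -0.426]
ft_force: [-0.2, 0.3, -3.2]
grip_width: 0.0107
```

```bash
cat > tilt.py <<'E'
from h import *
import sys
p,R=pose(); s=get_state(); print(s["clock"],p.round(4),s["grip_width"],s["ft_force"],s["moment"],s["qpos"].round(2))
p0=np.array([.5655,.0526,.0065]); w,x,y,z=[-0.57,0.571,0.418,-0.417]; R0=Ro.from_quat([x,y,z,w]).as_matrix()
th=-np.radians(17.6); c=np.array([.5515,.2066]); M=np.array([[np.cos(th),-np.sin(th)],[np.sin(th),np.cos(th)]]); M3=np.eye(3); M3[:2,:2]=M
P=np.r_[c+M@[-.092,.142],0]
D=R@R0.T; rv=Ro.from_matrix(D).as_rotvec(); print("tilt",np.degrees(np.linalg.norm(rv)).round(1),"axis tote",(M3.T@rv/np.linalg.norm(rv)).round(3))
print("lip corner if rigid",(p+D@(P-p0)).round(4),"nominal",P.round(4))
E
python3 tilt.py
python3 - <<'E'
from h import *
for n in("scene","side"): snap(n,"t1_"+n+".png")
a=cv2.resize(cv2.imread("pics/t1_scene.png")[180:340,250:430],(450,400)); b=cv2.resize(cv2.imread("pics/t1_side.png")[200:380,220:390],(350,400)); cv2.imwrite("pics/t1.png",np.hstack([a,b]))
E
```

```text
11.3 [0.5624 0.0589 0.0595] 0.010662682069606744 [-0.24838014  0.2921967  -3.24180031] [0.41378396 0.22406981 0.03725825] [-0.75  0.44  0.52  2.04 -0.07  0.68  1.04]
tilt 9.9 axis tote [-0.711 -0.703  0.013]
lip corner if rigid [5.055e-01 3.709e-01 1.000e-04] nominal [0.5067 0.3698 0.    ]
```

Emit:
send_rows:
  increments:
    - {"gripper":1,"travel":[0.3,-10.8,0.3],"turn":[-0.0247,0,0.0247]}
    - {"gripper":1,"travel":[0.3,-10.8,0.3],"turn":[-0.0247,0,0.0247]}
    - {"gripper":1,"travel":[0.3,-10.8,0.3],"turn":[-0.0247,0,0.0247]}
    - {"gripper":1,"travel":[0.3,-10.8,0.3],"turn":[-0.0247,0,0.0247]}
    - {"gripper":1,"travel":[0.3,-10.8,0.3],"turn":[-0.0247,0,0.0247]}
    - {"gripper":1,"travel":[0,0,0],"turn":[0,0,0]}
    - {"gripper":1,"travel":[0,0,0],"turn":[0,0,0]}

```text
clock: 11.98
ee_pos: [0.5554, 0.0714, 0.1108]
tool_rot: [-0.441, 0.683, 0.393, -0.43]
ft_force: [0.2, 0.9, -2.3]
grip_width: 0.0105
```

```bash
python3 tilt.py
```

```text
11.9833 [0.5554 0.0714 0.1108] 0.01045435701583912 [ 0.15878024  0.90121313 -2.29592559] [ 0.71320815  0.40073698 -0.08672298] [-1.03  0.39  0.68  2.06  0.16  0.75  0.76]
tilt 19.9 axis tote [-0.711 -0.703  0.003]
lip corner if rigid [ 5.058e-01  3.702e-01 -4.000e-04] nominal [0.5067 0.3698 0.    ]
```

Emit:
send_rows:
  increments:
    - {"gripper":1,"travel":[0.3,-10.8,0.3],"turn":[-0.0247,0,0.0247]}
    - {"gripper":1,"travel":[0.3,-10.8,0.3],"turn":[-0.0247,0,0.0247]}
    - {"gripper":1,"travel":[0.3,-10.8,0.3],"turn":[-0.0247,0,0.0247]}
    - {"gripper":1,"travel":[0.3,-10.8,0.3],"turn":[-0.0247,0,0.0247]}
    - {"gripper":1,"travel":[0.3,-10.8,0.3],"turn":[-0.0247,0,0.0247]}
    - {"gripper":1,"travel":[0.3,-10.8,0.3],"turn":[-0.0247,0,0.0247]}
    - {"gripper":1,"travel":[0,0,0],"turn":[0,0,0]}
    - {"gripper":1,"travel":[0,0,0],"turn":[0,0,0]}
    - {"gripper":1,"travel":[0,0,0],"turn":[0,0,0]}

```text
clock: 12.73
ee_pos: [0.5418, 0.0963, 0.1681]
tool_rot: [-0.357, 0.741, 0.371, -0.431]
ft_force: [-0.1, 0.2, -2.2]
grip_width: 0.0102
```

```bash
python3 tilt.py
cat > look.py <<'E'
from h import *
import sys
n=sys.argv[1]
for k in("scene","side","wrist"): 
    f,W=snap(k,n+"_"+k+".png"); np.save(n+"_"+k+".npy",W)
a=cv2.resize(cv2.imread(f"pics/{n}_scene.png")[180:340,270:430],(400,400)); b=cv2.resize(cv2.imread(f"pics/{n}_side.png")[200:380,220:400],(400,400)); cv2.imwrite(f"pics/{n}.png",np.hstack([a,b]))
E
python3 look.py t3
```

```text
12.7333 [0.5418 0.0963 0.1681] 0.010220817547791887 [-0.10513231  0.22235323 -2.18176576] [0.87424456 0.54455761 0.02964701] [-1.31  0.37  0.8   2.05  0.37  0.9   0.47]
tilt 31.9 axis tote [-0.711 -0.703 -0.002]
lip corner if rigid [ 0.5062  0.369  -0.0006] nominal [0.5067 0.3698 0.    ]
```

View pics/t3.png

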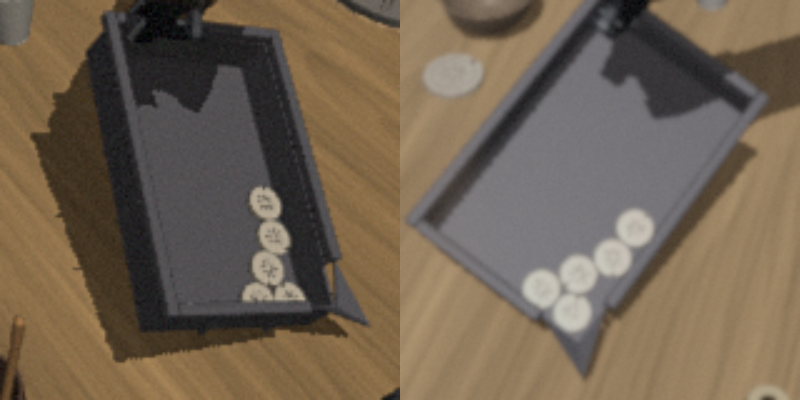

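The side crop shows the five pendants against the lip corner. In the crop they are at (571,312), (542,287), (578,272), (613,257) and (635,228), with the lip beak at (585,360). I'll put them into the tote's frame.

```bash
cat > pend.py <<'E'
from h import *
import sys
p,R=pose(); p0=np.array([.5655,.0526,.0065]); w,x,y,z=[-0.57,0.571,0.418,-0.417]; R0=Ro.from_quat([x,y,z,w]).as_matrix()
th=-np.radians(17.6); M3=Ro.from_euler("z",th).as_matrix(); c=np.array([.5515,.2066,0]); D=R@R0.T
Rt=D@M3; ct=p+D@(c-p0)
print("tote up tilt",np.degrees(np.arccos(Rt[2,2])).round(1),"downhill tote xy",(Rt.T@[0,0,-1])[:2].round(3))
for n in("side","scene"):
    W=np.load(f"{sys.argv[1]}_{n}.npy"); C=cv2.imread(f"pics/{sys.argv[1]}_{n}.png")
    q=((W-ct)@Rt)*1000
    m=((C.min(2)>105)&(abs(q[:,:,0])<95)&(abs(q[:,:,1])<145)&(q[:,:,2]>0)&(q[:,:,2]<30)).astype(np.uint8)
    fl=q[(abs(q[:,:,0])<60)&(abs(q[:,:,1])<60)&(abs(q[:,:,2])<25)]; print(n,"floor z med",np.median(fl[:,2]).round(1),"(4)", np.polyfit(fl[:,1],fl[:,2],1).round(3),np.polyfit(fl[:,0],fl[:,2],1).round(3))
    im=np.zeros((400,300),np.uint8); a=q[m>0]; im[np.clip(a[:,1]+200,0,399).astype(int),np.clip(a[:,0]+150,0,299).astype(int)]=255
    im=cv2.morphologyEx(im,cv2.MORPH_CLOSE,np.ones((5,5),np.uint8)); dt=cv2.distanceTransform(im,cv2.DIST_L2,5)
    pk=(dt==cv2.dilate(dt,np.ones((21,21))))&(dt>9); ys,xs=np.nonzero(pk); print([(int(x)-150,int(y)-200,round(float(dt[y,x]),1),round(float(np.hypot(x-150+88,y-200-138)))) for x,y in zip(xs,ys)])
E
python3 pend.py t3
```

```text
tote up tilt 31.9 downhill tote xy [-0.372  0.375]
side floor z med 4.1 (4) [3.00e-03 4.25e+00] [-0.01   4.251]
[(69, -102, 10.0, 287), (69, -101, 10.0, 286), (69, -100, 10.0, 285), (-4, 13, 83.2, 151), (-4, 27, 83.8, 139), (-4, 41, 83.2, 128)]
scene floor z med 3.0 (4) [0.006 3.255] [-0.012  3.215]
[(-53, 87, 13.0, 62), (-53, 88, 13.0, 61), (-53, 89, 13.0, 60), (-53, 90, 13.0, 59)]
```

```bash
cat >> pend.py <<'E'
W=np.load(f"{sys.argv[1]}_side.npy"); q=((W-ct)@Rt)*1000
for a in sys.argv[2:]:
    u,v=map(float,a.split(",")); u=int(220+.45*(u-400)+.5); v=int(200+.45*v+.5); t=np.nanmedian(q[v-1:v+2,u-1:u+2].reshape(-1,3),0); print(t.round(0),"from lip",np.hypot(t[0]+88,t[1]-138).round(0))
E
python3 pend.py t3 571,312 542,287 578,272 613,257 635,228 | tail -5
```

```text
[-69. 121.  11.] from lip 26.0
[-33. 119.  12.] from lip 58.0
[-51.  87.  12.] from lip 63.0
[-70.  57.  13.] from lip 83.0
[-71.  22.  12.] from lip 118.0
```

The farthest pendant is still 118 mm from the lip, strung along the -x wall. There is plenty of time, so I'll swing the tilt towards +y and rock it to pack them tighter.

```bash
cat > plan.py <<'E'
from h import *
import sys
# args: tilt components (deg) toward -x and toward +y, rows
def calc(tx,ty,n,p=None,R=None):
    if p is None: p,R=pose()
    p0=np.array([.5655,.0526,.0065]); w,x,y,z=[-0.57,0.571,0.418,-0.417]; R0=Ro.from_quat([x,y,z,w]).as_matrix()
    M3=Ro.from_euler("z",-17.6,degrees=True).as_matrix(); c=np.array([.5515,.2066,0]); P=c+M3@[-.092,.142,0]
    rv=M3@np.radians([-ty,-tx,0]); D=Ro.from_rotvec(rv).as_matrix()
    Rn=D@R0; pn=P+D@(p0-P)
    dr=Ro.from_matrix(R.T@Rn).as_rotvec()/n; Dn=Ro.from_matrix(R@Ro.from_rotvec(dr).as_matrix()@R.T).as_matrix()
    # constant-twist rows: rotate about P, remainder spread linearly
    T=np.eye(4);T[:3,:3]=R;T[:3,3]=p; G=np.eye(4);G[:3,:3]=Rn;G[:3,3]=pn
    from scipy.linalg import logm,expm
    X=expm(np.real(logm(np.linalg.inv(T)@G))/n)
    print("to",pn.round(4),"row travel",(X[:3,3]*1000).round(2),"turn",Ro.from_matrix(X[:3,:3]).as_rotvec().round(4)); return pn,Rn
a=list(map(float,sys.argv[1:])); p=R=None
for i in range(0,len(a),3): p,R=calc(a[i],a[i+1],int(a[i+2]),p,R)
E
python3 plan.py 3 37 9 12 37 2 3 37 2 26 28 8
```

```text
to [0.5798 0.1149 0.1838] row travel [ 2.24 -2.23 -3.91] turn [ 0.0355 -0.0128  0.0268]
to [0.565  0.1271 0.2045] row travel [ -3.61 -11.16   7.87] turn [-0.0732  0.0244  0.0011]
to [0.5798 0.1149 0.1838] row travel [ 3.8  11.7  -6.94] turn [ 0.0732 -0.0244 -0.0011]
to [0.5352 0.1167 0.198 ] row travel [-2.56 -1.83  4.99] turn [-0.0471  0.0163 -0.0182]
```

Emit:
send_rows:
  increments:
    - {"gripper":1,"travel":[2.2,-2.2,-3.9],"turn":[0.0355,-0.0128,0.0268]}
    - {"gripper":1,"travel":[2.2,-2.2,-3.9],"turn":[0.0355,-0.0128,0.0268]}
    - {"gripper":1,"travel":[2.2,-2.2,-3.9],"turn":[0.0355,-0.0128,0.0268]}
    - {"gripper":1,"travel":[2.2,-2.2,-3.9],"turn":[0.0355,-0.0128,0.0268]}
    - {"gripper":1,"travel":[2.2,-2.2,-3.9],"turn":[0.0355,-0.0128,0.0268]}
    - {"gripper":1,"travel":[2.2,-2.2,-3.9],"turn":[0.0355,-0.0128,0.0268]}
    - {"gripper":1,"travel":[2.2,-2.2,-3.9],"turn":[0.0355,-0.0128,0.0268]}
    - {"gripper":1,"travel":[2.2,-2.2,-3.9],"turn":[0.0355,-0.0128,0.0268]}
    - {"gripper":1,"travel":[2.2,-2.2,-3.9],"turn":[0.0355,-0.0128,0.0268]}
    - {"gripper":1,"travel":[0,0,0],"turn":[0,0,0]}
    - {"gripper":1,"travel":[0,0,0],"turn":[0,0,0]}

```text
clock: 13.8
ee_pos: [0.58, 0.1148, 0.1833]
tool_rot: [-0.393, 0.689, 0.226, -0.566]
ft_force: [-0.7, 1.1, -1.5]
grip_width: 0.0107
```

```bash
python3 tilt.py; python3 look.py t4; python3 plan.py 14 37 2 3 37 2
```

```text
13.8 [0.58   0.1148 0.1833] 0.010658374516008404 [-0.6532976   1.09327242 -1.52441296] [ 1.14594675  0.08261043 -0.00975763] [-1.02  0.66  0.67  1.62  0.13  1.38  0.83]
tilt 37.1 axis tote [-0.997 -0.082 -0.   ]
lip corner if rigid [ 0.507   0.3697 -0.0006] nominal [0.5067 0.3698 0.    ]
to [0.5613 0.1299 0.2088] row travel [ -4.38 -13.39   9.36] turn [-0.0887  0.03    0.002 ]
to [0.5798 0.1149 0.1838] row travel [ 4.67 14.42 -8.35] turn [ 0.0895 -0.0299 -0.0016]
```

View pics/t4.png

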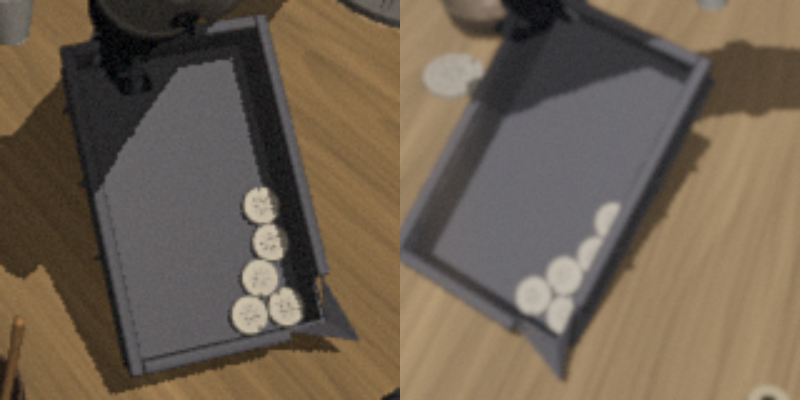

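Emit:
send_rows:
  increments:
    - {"gripper":1,"travel":[-4.4,-13.4,9.4],"turn":[-0.089,0.03,0.002]}
    - {"gripper":1,"travel":[-4.4,-13.4,9.4],"turn":[-0.089,0.03,0.002]}
    - {"gripper":1,"travel":[4.7,14.4,-8.4],"turn":[0.089,-0.03,-0.002]}
    - {"gripper":1,"travel":[4.7,14.4,-8.4],"turn":[0.089,-0.03,-0.002]}
    - {"gripper":1,"travel":[-4.4,-13.4,9.4],"turn":[-0.089,0.03,0.002]}
    - {"gripper":1,"travel":[-4.4,-13.4,9.4],"turn":[-0.089,0.03,0.002]}
    - {"gripper":1,"travel":[4.7,14.4,-8.4],"turn":[0.089,-0.03,-0.002]}
    - {"gripper":1,"travel":[4.7,14.4,-8.4],"turn":[0.089,-0.03,-0.002]}
    - {"gripper":1,"travel":[-4.4,-13.4,9.4],"turn":[-0.089,0.03,0.002]}
    - {"gripper":1,"travel":[-4.4,-13.4,9.4],"turn":[-0.089,0.03,0.002]}
    - {"gripper":1,"travel":[4.7,14.4,-8.4],"turn":[0.089,-0.03,-0.002]}
    - {"gripper":1,"travel":[4.7,14.4,-8.4],"turn":[0.089,-0.03,-0.002]}

```text
clock: 14.95
ee_pos: [0.5777, 0.1264, 0.1825]
tool_rot: [-0.39, 0.684, 0.234, -0.571]
ft_force: [1.6, -1.4, -1.6]
grip_width: 0.0102
```

```bash
cat > auto.py <<'E'
# pendant detection in the tote frame from the scene camera: white blobs just above the floor, template of a 36 mm disc
from h import *
p,R=pose(); p0=np.array([.5655,.0526,.0065]); w,x,y,z=[-0.57,0.571,0.418,-0.417]; R0=Ro.from_quat([x,y,z,w]).as_matrix()
M3=Ro.from_euler("z",-17.6,degrees=True).as_matrix(); c=np.array([.5515,.2066,0]); D=R@R0.T; Rt=D@M3; ct=p+D@(c-p0)
print("tilt",np.degrees(np.arccos(Rt[2,2])).round(1))
for n in("scene","side"):
    f=grab_frame(n); foc=240/np.tan(np.radians(f["vertical_fov"])/2)
    X,Y=np.meshgrid(np.arange(-100,101),np.arange(-20,151)); S=(np.stack([X,Y,np.full_like(X,12)],-1)/1000.)@Rt.T+ct
    C=S@np.array(f["R"]).T+np.array(f["t"]); mx=(C[...,0]/C[...,2]*foc+f["cx"]).astype(np.float32); my=(C[...,1]/C[...,2]*foc+f["cy"]).astype(np.float32)
    r=cv2.remap(f["color"],mx,my,cv2.INTER_LINEAR); cv2.imwrite(f"pics/rect_{n}.png",cv2.resize(r[:,:,::-1],None,fx=3,fy=3))
    hsv=r.astype(float); warm=np.clip(hsv.min(2),0,255).astype(np.float32)
    k=np.zeros((45,45),np.float32)-0; cv2.circle(k,(22,22),21,-1,-1); cv2.circle(k,(22,22),17,1,-1); k[k>0]/= (k>0).sum(); k[k<0]/=(k<0).sum()
    q=cv2.filter2D(warm,-1,k,borderType=cv2.BORDER_REPLICATE); o=[]
    for _ in range(6):
        v,u=np.unravel_index(np.argmax(q),q.shape); o.append((int(u)-100,int(v)-20,int(q[v,u]),int(np.hypot(u-100+88,v-20-138)))); cv2.circle(q,(int(u),int(v)),26,-999,-1)
    print(n,o)
E
python3 auto.py; python3 tilt.py
```

```text
tilt 36.9
scene [(-68, 122, 69, 25), (-67, 85, 65, 57), (40, 122, 61, 128), (4, 122, 57, 93), (-32, 122, 57, 58), (78, 123, 16, 166)]
side [(-55, 117, 43, 39), (-23, 116, 39, 68), (49, 114, 39, 139), (12, 115, 38, 102), (-55, 78, 36, 68), (-60, 17, 10, 124)]
15.05 [0.5822 0.1125 0.1829] 0.010222549766846846 [-0.69212605 -2.16739983 -2.06555075] [ 0.9211679  -0.03631687  0.03378259] [-1.02  0.67  0.68  1.61  0.12  1.38  0.84]
tilt 37.2 axis tote [-0.997 -0.078 -0.   ]
lip corner if rigid [ 0.5091  0.3674 -0.0008] nominal [0.5067 0.3698 0.    ]
```

The shaking worked, but the pendants now lie four in a row along the +y wall plus one behind. So I'll shake around the diagonal instead.

```bash
python3 plan.py 24 26 6 32 22 2 22 32 2 32 22 2 26 26 2
```

```text
to [0.5394 0.1082 0.186 ] row travel [-3.06 -0.19  6.55] turn [-0.0576  0.0201 -0.0305]
to [0.5241 0.1058 0.1846] row travel [-3.54 -0.97  6.87] turn [-0.0666  0.0224 -0.0312]
to [0.5437 0.1243 0.2061] row travel [  7.21  -9.94 -12.11] turn [ 0.0809 -0.0398  0.0809]
to [0.5241 0.1058 0.1846] row travel [-5.87 11.43 11.5 ] turn [-0.0809  0.0398 -0.0809]
to [0.5355 0.1106 0.19  ] row travel [ 3.18 -1.25 -5.76] turn [ 0.0497 -0.0192  0.0316]
```

Emit:
send_rows:
  increments:
    - {"gripper":1,"travel":[-3.1,-0.2,6.6],"turn":[-0.0576,0.0201,-0.0305]}
    - {"gripper":1,"travel":[-3.1,-0.2,6.6],"turn":[-0.0576,0.0201,-0.0305]}
    - {"gripper":1,"travel":[-3.1,-0.2,6.6],"turn":[-0.0576,0.0201,-0.0305]}
    - {"gripper":1,"travel":[-3.1,-0.2,6.6],"turn":[-0.0576,0.0201,-0.0305]}
    - {"gripper":1,"travel":[-3.1,-0.2,6.6],"turn":[-0.0576,0.0201,-0.0305]}
    - {"gripper":1,"travel":[-3.1,-0.2,6.6],"turn":[-0.0576,0.0201,-0.0305]}
    - {"gripper":1,"travel":[-3.5,-1,6.9],"turn":[-0.0666,0.0224,-0.0312]}
    - {"gripper":1,"travel":[-3.5,-1,6.9],"turn":[-0.0666,0.0224,-0.0312]}
    - {"gripper":1,"travel":[7.2,-9.9,-12.1],"turn":[0.0809,-0.0398,0.0809]}
    - {"gripper":1,"travel":[7.2,-9.9,-12.1],"turn":[0.0809,-0.0398,0.0809]}
    - {"gripper":1,"travel":[-5.9,11.4,11.5],"turn":[-0.0809,0.0398,-0.0809]}
    - {"gripper":1,"travel":[-5.9,11.4,11.5],"turn":[-0.0809,0.0398,-0.0809]}

```text
clock: 16.05
ee_pos: [0.5352, 0.1125, 0.1904]
tool_rot: [-0.298, 0.777, 0.405, -0.379]
ft_force: [3.5, -4.9, -0.4]
grip_width: 0.0105
```

```bash
python3 auto.py; python3 tilt.py; python3 plan.py 26 26 4
```

```text
tilt 39.5
scene [(-6, 95, 38, 92), (24, 123, 30, 113), (61, 121, 24, 149), (-21, 126, 22, 68), (-60, 129, 9, 29), (67, 56, 7, 175)]
side [(49, 106, 45, 140), (-61, 107, 43, 41), (-27, 71, 39, 90), (-22, 108, 37, 72), (14, 106, 37, 106), (87, -16, 11, 233)]
16.15 [0.5153 0.0993 0.1797] 0.010329166992758498 [-5.68903097 -2.481701   -0.69252974] [0.41482543 1.91234872 0.02477512] [-1.57  0.33  0.94  2.19  0.57  0.85  0.2 ]
tilt 38.9 axis tote [-0.576 -0.817 -0.001]
lip corner if rigid [ 0.4979  0.3622 -0.0064] nominal [0.5067 0.3698 0.    ]
to [0.5355 0.1106 0.19  ] row travel [ 3.29 -1.74 -5.12] turn [ 0.0241 -0.0092  0.0139]
```

```bash
python3 plan.py 36 6 4 36 16 2 36 6 2 27 25 4
```

```text
to [0.5277 0.0719 0.1222] row travel [-1.16 15.71  4.1 ] turn [-0.0163  0.0227 -0.0672]
to [0.5192 0.0937 0.1665] row travel [  5.61 -23.27  -7.47] turn [-0.0017 -0.0266  0.0816]
to [0.5277 0.0719 0.1222] row travel [-3.49 23.63  7.64] turn [ 0.0017  0.0266 -0.0816]
to [0.5336 0.1088 0.1878] row travel [  5.41 -16.19  -8.27] turn [ 0.0368 -0.0274  0.0778]
```

Emit:
send_rows:
  increments:
    - {"gripper":1,"travel":[-1.2,15.7,4.1],"turn":[-0.0163,0.0227,-0.0672]}
    - {"gripper":1,"travel":[-1.2,15.7,4.1],"turn":[-0.0163,0.0227,-0.0672]}
    - {"gripper":1,"travel":[-1.2,15.7,4.1],"turn":[-0.0163,0.0227,-0.0672]}
    - {"gripper":1,"travel":[-1.2,15.7,4.1],"turn":[-0.0163,0.0227,-0.0672]}
    - {"gripper":1,"travel":[0,0,0],"turn":[0,0,0]}
    - {"gripper":1,"travel":[0,0,0],"turn":[0,0,0]}
    - {"gripper":1,"travel":[5.6,-23.3,-7.5],"turn":[-0.0017,-0.0266,0.0816]}
    - {"gripper":1,"travel":[5.6,-23.3,-7.5],"turn":[-0.0017,-0.0266,0.0816]}
    - {"gripper":1,"travel":[0,0,0],"turn":[0,0,0]}
    - {"gripper":1,"travel":[0,0,0],"turn":[0,0,0]}

```text
clock: 16.98
ee_pos: [0.5286, 0.1041, 0.1711]
tool_rot: [-0.305, 0.767, 0.452, -0.337]
ft_force: [-0.2, -0.3, -5.5]
grip_width: 0.0105
```

```bash
python3 tilt.py; python3 auto.py;  python3 plan.py 27 25 4; python3 plan.py 36 6 2
```

```text
16.9833 [0.5286 0.1041 0.1711] 0.010476140228361387 [-0.15384607 -0.27019171 -5.50348635] [ 0.15059038  1.16318766 -0.02429289] [-1.64  0.28  1.01  2.28  0.72  0.69  0.03]
tilt 39.3 axis tote [-0.379 -0.925  0.007]
lip corner if rigid [0.5147 0.3824 0.0084] nominal [0.5067 0.3698 0.    ]
tilt 39.3
scene [(-66, 86, 36, 56), (44, 115, 12, 133), (-25, 113, 12, 67), (14, 114, 12, 104), (-63, 112, 10, 36), (-99, 111, 9, 29)]
side [(-74, 117, 48, 25), (-74, 80, 41, 59), (36, 117, 38, 125), (-36, 116, 37, 56), (-1, 116, 36, 89), (53, 8, 9, 191)]
to [0.5336 0.1088 0.1878] row travel [ 0.89 -3.8  -3.26] turn [ 0.0385 -0.018   0.0403]
to [0.5277 0.0719 0.1222] row travel [-8.34 24.13 11.48] turn [ 0.0041  0.025  -0.073 ]
```

The last rows saturated and the lip corner crept about 8 mm up. I'll bring it back to the pivot first and use gentler rows from now on.

Emit:
send_rows:
  increments:
    - {"gripper":1,"travel":[0.9,-3.8,-3.3],"turn":[0.0385,-0.018,0.0403]}
    - {"gripper":1,"travel":[0.9,-3.8,-3.3],"turn":[0.0385,-0.018,0.0403]}
    - {"gripper":1,"travel":[0.9,-3.8,-3.3],"turn":[0.0385,-0.018,0.0403]}
    - {"gripper":1,"travel":[0.9,-3.8,-3.3],"turn":[0.0385,-0.018,0.0403]}
    - {"gripper":1,"travel":[0,0,0],"turn":[0,0,0]}
    - {"gripper":1,"travel":[0,0,0],"turn":[0,0,0]}

```text
clock: 17.58
ee_pos: [0.5343, 0.1078, 0.1877]
tool_rot: [-0.319, 0.764, 0.371, -0.421]
ft_force: [-0.8, 0.6, -4.0]
grip_width: 0.0103
```

```bash
python3 tilt.py; python3 auto.py;  python3 look.py t5; python3 plan.py 27 25 2 37 4 9
```

```text
17.5833 [0.5343 0.1078 0.1877] 0.010330806117013787 [-0.77825683  0.63152802 -4.00213317] [0.88777962 0.57047248 0.04672552] [-1.45  0.38  0.87  2.07  0.45  0.93  0.37]
tilt 36.9 axis tote [-0.679 -0.734 -0.003]
lip corner if rigid [ 5.081e-01  3.688e-01 -2.000e-04] nominal [0.5067 0.3698 0.    ]
tilt 36.9
scene [(-72, 84, 43, 56), (40, 121, 37, 129), (4, 120, 35, 93), (-33, 119, 34, 58), (-72, 119, 34, 24), (56, -17, 8, 211)]
side [(37, 120, 39, 126), (-73, 121, 38, 22), (-72, 83, 38, 57), (-35, 120, 36, 55), (0, 120, 36, 89), (65, -4, 12, 208)]
to [0.5336 0.1088 0.1878] row travel [ 0.34 -0.24 -0.04] turn [ 0.0002 -0.0003 -0.0001]
to [0.5281 0.0691 0.115 ] row travel [-2.11  8.16  3.9 ] turn [-0.0182  0.0135 -0.0382]
```

View pics/t5.png

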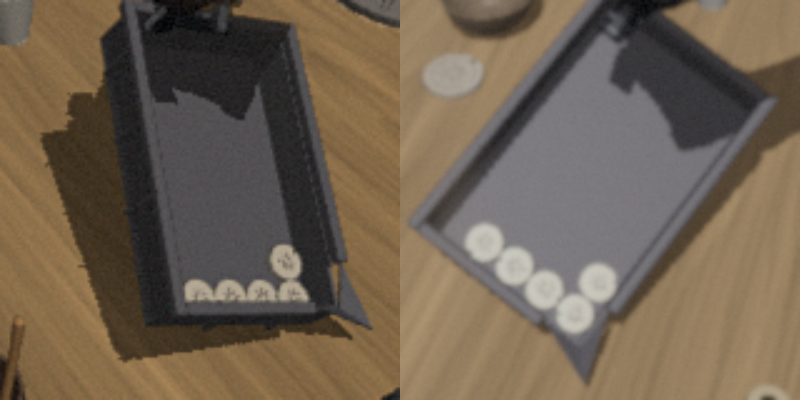

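The side crop confirms the detector: four pendants in a row on the +y wall and one behind at (598,282). Now the mirrored move, towards -x.

Emit:
send_rows:
  increments:
    - {"gripper":1,"travel":[-2.1,8.2,3.9],"turn":[-0.0182,0.0135,-0.0382]}
    - {"gripper":1,"travel":[-2.1,8.2,3.9],"turn":[-0.0182,0.0135,-0.0382]}
    - {"gripper":1,"travel":[-2.1,8.2,3.9],"turn":[-0.0182,0.0135,-0.0382]}
    - {"gripper":1,"travel":[-2.1,8.2,3.9],"turn":[-0.0182,0.0135,-0.0382]}
    - {"gripper":1,"travel":[-2.1,8.2,3.9],"turn":[-0.0182,0.0135,-0.0382]}
    - {"gripper":1,"travel":[-2.1,8.2,3.9],"turn":[-0.0182,0.0135,-0.0382]}
    - {"gripper":1,"travel":[-2.1,8.2,3.9],"turn":[-0.0182,0.0135,-0.0382]}
    - {"gripper":1,"travel":[-2.1,8.2,3.9],"turn":[-0.0182,0.0135,-0.0382]}
    - {"gripper":1,"travel":[-2.1,8.2,3.9],"turn":[-0.0182,0.0135,-0.0382]}
    - {"gripper":1,"travel":[0,0,0],"turn":[0,0,0]}
    - {"gripper":1,"travel":[0,0,0],"turn":[0,0,0]}

```text
clock: 18.75
ee_pos: [0.5281, 0.0682, 0.1147]
tool_rot: [-0.344, 0.737, 0.509, -0.283]
ft_force: [0.9, 0.2, -2.5]
grip_width: 0.0101
```

```bash
python3 tilt.py; python3 auto.py;  python3 plan.py 37 14 3 37 3 3
```

```text
18.75 [0.5281 0.0682 0.1147] 0.010074627316738496 [ 0.86632269  0.18795696 -2.45348648] [ 0.48143052  0.77414197 -0.16381839] [-1.63  0.37  1.18  2.46  0.93  0.22 -0.17]
tilt 37.3 axis tote [-0.11  -0.994  0.   ]
lip corner if rigid [ 0.5069  0.3686 -0.0009] nominal [0.5067 0.3698 0.    ]
tilt 37.3
scene [(-71, 80, 27, 60), (35, 89, 8, 132), (-98, 150, 6, 15), (-11, 95, 5, 88), (32, 15, 5, 171), (-71, 24, 5, 115)]
side [(-72, 83, 36, 57), (-72, 114, 36, 28), (39, 117, 30, 128), (2, 117, 29, 92), (-33, 116, 28, 59), (56, 20, 9, 186)]
to [0.5186 0.0897 0.1596] row travel [  3.9  -15.67  -5.3 ] turn [-0.0012 -0.0181  0.0536]
to [0.5292 0.0675 0.1104] row travel [-2.85 17.2   5.74] turn [ 0.001   0.0201 -0.0596]
```

Joints 4 and 6 are close to their limits here, so I'll back off to a shallower -x tilt and take +y briefly to zero from there.

```bash
python3 plan.py 27 9 5 27 0 3 27 9 3 26 26 6
```

```text
to [0.5401 0.0711 0.1173] row travel [ 1.33  0.59 -2.2 ] turn [ 0.0345 -0.0067  0.0158]
to [0.5469 0.0585 0.0748] row travel [-1.79 14.44  3.49] turn [ 0.0003  0.0122 -0.0504]
to [0.5401 0.0711 0.1173] row travel [  2.56 -14.33  -3.46] turn [-0.0003 -0.0122  0.0504]
to [0.5355 0.1106 0.19  ] row travel [  2.41 -13.23  -3.34] turn [ 0.0017 -0.0117  0.0476]
```

Emit:
send_rows:
  increments:
    - {"gripper":1,"travel":[1.3,0.6,-2.2],"turn":[0.0345,-0.0067,0.0158]}
    - {"gripper":1,"travel":[1.3,0.6,-2.2],"turn":[0.0345,-0.0067,0.0158]}
    - {"gripper":1,"travel":[1.3,0.6,-2.2],"turn":[0.0345,-0.0067,0.0158]}
    - {"gripper":1,"travel":[1.3,0.6,-2.2],"turn":[0.0345,-0.0067,0.0158]}
    - {"gripper":1,"travel":[1.3,0.6,-2.2],"turn":[0.0345,-0.0067,0.0158]}
    - {"gripper":1,"travel":[-1.8,14.4,3.5],"turn":[0.0003,0.0122,-0.0504]}
    - {"gripper":1,"travel":[-1.8,14.4,3.5],"turn":[0.0003,0.0122,-0.0504]}
    - {"gripper":1,"travel":[-1.8,14.4,3.5],"turn":[0.0003,0.0122,-0.0504]}
    - {"gripper":1,"travel":[0,0,0],"turn":[0,0,0]}
    - {"gripper":1,"travel":[0,0,0],"turn":[0,0,0]}

```text
clock: 19.68
ee_pos: [0.5465, 0.0573, 0.0749]
tool_rot: [-0.421, 0.689, 0.503, -0.308]
ft_force: [0.3, -1.3, -1.9]
grip_width: 0.0102
```

```bash
python3 tilt.py; python3 auto.py;  python3 plan.py 27 9 3 27 0 3; python3 plan.py 26 26 9
```

```text
19.6833 [0.5465 0.0573 0.0749] 0.010189582965441648 [ 0.27962002 -1.29039058 -1.91756187] [-0.08121635  0.75682838 -0.09334241] [-1.07  0.3   0.73  2.37  0.52  0.21  0.37]
tilt 26.9 axis tote [-0.002 -1.    -0.003]
lip corner if rigid [0.5068 0.3686 0.    ] nominal [0.5067 0.3698 0.    ]
tilt 26.9
scene [(-74, 78, 33, 61), (49, 100, 10, 142), (49, 16, 7, 183), (49, 67, 7, 154), (-73, -15, 7, 153), (-72, 41, 7, 98)]
side [(-72, 82, 32, 58), (-73, 111, 29, 30), (37, 115, 28, 127), (-36, 114, 28, 57), (0, 115, 28, 90), (64, 18, 9, 193)]
to [0.5401 0.0711 0.1173] row travel [  2.2  -14.11  -3.17] turn [-0.0001 -0.0119  0.0508]
to [0.5469 0.0585 0.0748] row travel [-1.79 14.44  3.49] turn [ 0.0003  0.0122 -0.0504]
to [0.5355 0.1106 0.19  ] row travel [  2.34 -13.51  -3.25] turn [ 0.0012 -0.0117  0.0487]
```

```bash
python3 plan.py 16 0 2 27 0 2
```

```text
to [0.5582 0.0549 0.0481] row travel [-0.59 14.92  0.53] turn [0.0964 0.0005 0.0005]
to [0.5469 0.0585 0.0748] row travel [  0.   -14.53   1.29] turn [-0.096 -0.    -0.   ]
```

Emit:
send_rows:
  increments:
    - {"gripper":1,"travel":[-0.3,14.7,0.5],"turn":[0.096,0,0]}
    - {"gripper":1,"travel":[-0.3,14.7,0.5],"turn":[0.096,0,0]}
    - {"gripper":1,"travel":[0,-14.5,1.3],"turn":[-0.096,0,0]}
    - {"gripper":1,"travel":[0,-14.5,1.3],"turn":[-0.096,0,0]}
    - {"gripper":1,"travel":[-0.3,14.7,0.5],"turn":[0.096,0,0]}
    - {"gripper":1,"travel":[-0.3,14.7,0.5],"turn":[0.096,0,0]}
    - {"gripper":1,"travel":[0,-14.5,1.3],"turn":[-0.096,0,0]}
    - {"gripper":1,"travel":[0,-14.5,1.3],"turn":[-0.096,0,0]}
    - {"gripper":1,"travel":[0,0,0],"turn":[0,0,0]}
    - {"gripper":1,"travel":[0,0,0],"turn":[0,0,0]}

```text
clock: 20.62
ee_pos: [0.552, 0.0467, 0.0696]
tool_rot: [-0.401, 0.704, 0.495, -0.312]
ft_force: [1.6, -1.1, 1.4]
grip_width: 0.0105
```

```bash
python3 tilt.py; python3 auto.py;  python3 plan.py 0 0 9; python3 plan.py 26 26 9
```

```text
20.6167 [0.552  0.0467 0.0696] 0.010471431132630781 [ 1.62871663 -1.08399694  1.37154107] [ 0.76670901  0.14476636 -0.41894277] [-1.08  0.33  0.73  2.37  0.73  0.21  0.15]
tilt 28.9 axis tote [-0.088 -0.996 -0.004]
lip corner if rigid [ 0.517   0.3543 -0.0211] nominal [0.5067 0.3698 0.    ]
tilt 28.9
scene [(-86, 58, 26, 80), (49, 92, 10, 144), (48, 66, 8, 153), (49, 28, 7, 175), (-31, 127, 7, 58), (49, -2, 6, 195)]
side [(-72, 105, 38, 36), (40, 104, 33, 132), (-70, 68, 33, 72), (2, 102, 31, 96), (-34, 104, 30, 63), (69, 47, 10, 181)]
to [0.5655 0.0526 0.0065] row travel [1.24 7.12 0.8 ] turn [ 0.0558 -0.0003 -0.0048]
to [0.5355 0.1106 0.19  ] row travel [  2.98 -14.76  -3.04] turn [ 0.0043 -0.0117  0.0437]
```

The rigid prediction now puts the lip 21 mm below the bench, so the tote has slipped in the pads. I'll set the tote down gently, re-measure it and take a fresh grip.

Emit:
send_rows:
  increments:
    - {"gripper":1,"travel":[1.2,7.1,0.8],"turn":[0.0558,0,-0.0048]}
    - {"gripper":1,"travel":[1.2,7.1,0.8],"turn":[0.0558,0,-0.0048]}
    - {"gripper":1,"travel":[1.2,7.1,0.8],"turn":[0.0558,0,-0.0048]}
    - {"gripper":1,"travel":[1.2,7.1,0.8],"turn":[0.0558,0,-0.0048]}
    - {"gripper":1,"travel":[1.2,7.1,0.8],"turn":[0.0558,0,-0.0048]}
    - {"gripper":1,"travel":[1.2,7.1,0.8],"turn":[0.0558,0,-0.0048]}
    - {"gripper":1,"travel":[0,0,0],"turn":[0,0,0]}
    - {"gripper":1,"travel":[0,0,0],"turn":[0,0,0]}

```text
clock: 21.38
ee_pos: [0.5628, 0.0431, 0.0348]
tool_rot: [-0.495, 0.642, 0.454, -0.37]
ft_force: [-0.4, -0.8, -2.5]
grip_width: 0.0106
```

```bash
python3 tilt.py; python3 plan.py 0 0 4
cat > fl.py <<'E'
from h import *
M3=Ro.from_euler("z",-17.6,degrees=True).as_matrix(); c=np.array([.5515,.2066,0])
for n in("scene","side"):
    f,W=snap(n,"fl_"+n+".png"); A=W.reshape(-1,3); q=(A-c)@M3; k=(abs(q[:,0])<.05)&(q[:,1]>-.07)&(q[:,1]<.07)&(q[:,2]>-.01)&(q[:,2]<.08); q=q[k]
    X=np.c_[q[:,:2],np.ones(len(q))]; s=np.linalg.lstsq(X,q[:,2],rcond=None)[0]
    for _ in range(3): r=abs(X@s-q[:,2]); g=r<np.percentile(r,80); s=np.linalg.lstsq(X[g],q[g,2],rcond=None)[0]
    print(n,"floor slope deg tx,ty",np.degrees(np.arctan([s[0],-s[1]])).round(1),"z0",s[2].round(4),"floor z at lip (4mm nominal)",(s@[-.088,.138,1]).round(4))
E
python3 fl.py
```

```text
21.3833 [0.5628 0.0431 0.0348] 0.010620400001966254 [-0.36373095 -0.78744522 -2.51184586] [-0.15142727  0.31795935 -0.11437123] [-0.43  0.37  0.16  2.17  0.24  0.43  0.76]
tilt 13.7 axis tote [-0.115 -0.993 -0.037]
lip corner if rigid [ 0.513   0.358  -0.0146] nominal [0.5067 0.3698 0.    ]
to [0.5655 0.0526 0.0065] row travel [2.59 6.96 1.16] turn [ 0.0592 -0.0022 -0.0068]
scene floor slope deg tx,ty [7.3 1.7] z0 0.0183 floor z at lip (4mm nominal) 0.0031
side floor slope deg tx,ty [7.5 1.5] z0 0.0193 floor z at lip (4mm nominal) 0.0042
```

Run:
```python
from h import *
p,R=pose(); M3=Ro.from_euler("z",-17.6,degrees=True).as_matrix(); P=np.array([.507,.365,0])
D=Ro.from_rotvec(M3@np.radians([1.5,7.3,0])).as_matrix(); Rn=D@R; pn=P+D@(p-P); n=4
from scipy.linalg import logm,expm
T=np.eye(4);T[:3,:3]=R;T[:3,3]=p;G=np.eye(4);G[:3,:3]=Rn;G[:3,3]=pn
X=expm(np.real(logm(np.linalg.inv(T)@G))/n); print(pn,(X[:3,3]*1000).round(2),Ro.from_matrix(X[:3,:3]).as_rotvec().round(4))
```

```text
[0.56447013 0.04283969 0.00801951] [-0.02  6.72  0.61] [ 0.0319  0.0007 -0.0063]
```

Emit:
send_rows:
  increments:
    - {"gripper":1,"travel":[0,6.7,0.6],"turn":[0.0319,0.0007,-0.0063]}
    - {"gripper":1,"travel":[0,6.7,0.6],"turn":[0.0319,0.0007,-0.0063]}
    - {"gripper":1,"travel":[0,6.7,0.6],"turn":[0.0319,0.0007,-0.0063]}
    - {"gripper":1,"travel":[0,5.7,0.6],"turn":[0.0319,0.0007,-0.0063]}
    - {"gripper":1,"travel":[0,0,0],"turn":[0,0,0]}
    - {"gripper":0.6,"travel":[0,0,0],"turn":[0,0,0]}
    - {"gripper":0.4,"travel":[0,0,0],"turn":[0,0,0]}
    - {"gripper":0.4,"travel":[0,0,0],"turn":[0,0,0]}
    - {"gripper":0.4,"travel":[0,-10,0],"turn":[0,0,0]}
    - {"gripper":0.4,"travel":[0,-20,0],"turn":[0,0,0]}
    - {"gripper":0.4,"travel":[0,-30,0],"turn":[0,0,0]}
    - {"gripper":0.4,"travel":[0,-30,0],"turn":[0,0,0]}

```text
clock: 22.48
ee_pos: [0.5545, 0.0462, 0.1]
tool_rot: [-0.539, 0.604, 0.437, -0.392]
ft_force: [1.3, 0.3, 0.6]
grip_width: 0.0512
```

```bash
cat > tote.py <<'E'
from h import *
from scipy.optimize import least_squares
# pose of the flat tote from rim-top points of all cameras
P=[]
for n in ("scene","side","wrist"):
    f,W=snap(n,"to_"+n+".png"); A=W.reshape(-1,3); A=A[(A[:,2]>.0605)&(A[:,2]<.068)&(np.hypot(A[:,0]-.5515,A[:,1]-.2066)<.2)&(f["color"].reshape(-1,3).max(1)>45)]; P.append(A[:,:2][::max(1,len(A)//1500)])
P=np.vstack(P)
def res(v):
    c,s=np.cos(v[2]),np.sin(v[2]); q=(P-v[:2])@np.array([[c,-s],[s,c]]); 
    dx=np.abs(np.abs(q[:,0])-.094); dy=np.abs(np.abs(q[:,1])-.144); return np.minimum(np.hypot(dx,np.maximum(np.abs(q[:,1])-.144,0)),np.hypot(dy,np.maximum(np.abs(q[:,0])-.094,0)))
v=least_squares(res,[.5515,.2066,-.307],loss='soft_l1',f_scale=.004).x; r=res(v); print("tote",v[:2].round(4),np.degrees(v[2]).round(2),len(P),np.percentile(r,[50,80]).round(4))
np.save("tote.npy",v)
c,s=np.cos(v[2]),np.sin(v[2]); M=np.array([[c,-s],[s,c]])
for n in("scene","side"):
    f=grab_frame(n); foc=240/np.tan(np.radians(f["vertical_fov"])/2)
    X,Y=np.meshgrid(np.arange(-100,101),np.arange(-20,151)); S=np.dstack([(np.dstack([X,Y])/1000.)@M.T+v[:2],np.full(X.shape,.012)])
    C=S@np.array(f["R"]).T+np.array(f["t"]); r=cv2.remap(f["color"],(C[...,0]/C[...,2]*foc+f["cx"]).astype(np.float32),(C[...,1]/C[...,2]*foc+f["cy"]).astype(np.float32),cv2.INTER_LINEAR)
    k=np.zeros((45,45),np.float32); cv2.circle(k,(22,22),21,-1,-1); cv2.circle(k,(22,22),17,1,-1); k[k>0]/=(k>0).sum(); k[k<0]/=(k<0).sum()
    q=cv2.filter2D(r.min(2).astype(np.float32),-1,k,borderType=cv2.BORDER_REPLICATE); o=[]
    for _ in range(6):
        b,a=np.unravel_index(np.argmax(q),q.shape); o.append((int(a)-100,int(b)-20,int(q[b,a]))); cv2.circle(q,(int(a),int(b)),26,-999,-1)
    print(n,o)
E
python3 tote.py; python3 -c "
from h import *
print(pose()[0],pose()[1].round(3),get_state()['qpos'].round(2))"
```

```text
tote [0.5464 0.2023] -17.91 4601 [0.0031 0.0049]
scene [(-67, 73, 44), (-68, 99, 20), (38, 102, 15), (3, 101, 15), (76, 100, 12), (-39, 102, 10)]
side [(-33, 104, 31), (-63, 107, 30), (41, 102, 29), (-61, 72, 28), (4, 102, 27), (-63, -20, 7)]
[0.55522195 0.04614675 0.09911763] [[ 0.31   0.107 -0.945]
 [ 0.951 -0.035  0.308]
 [-0.    -0.994 -0.112]] [-0.26  0.29  0.03  2.05  0.08  0.7   0.96]
```

Run:
```python
import cv2,numpy as np
b=cv2.resize(cv2.imread("pics/to_side.png")[200:380,220:400],(450,450),interpolation=cv2.INTER_CUBIC); a=cv2.resize(cv2.imread("pics/to_wrist.png"),(350,262)); c=np.zeros((450,800,3),np.uint8); c[:,:450]=b; c[:262,450:]=a; cv2.imwrite("pics/v11.png",c)
```

```text
(no output)
```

View pics/v11.png

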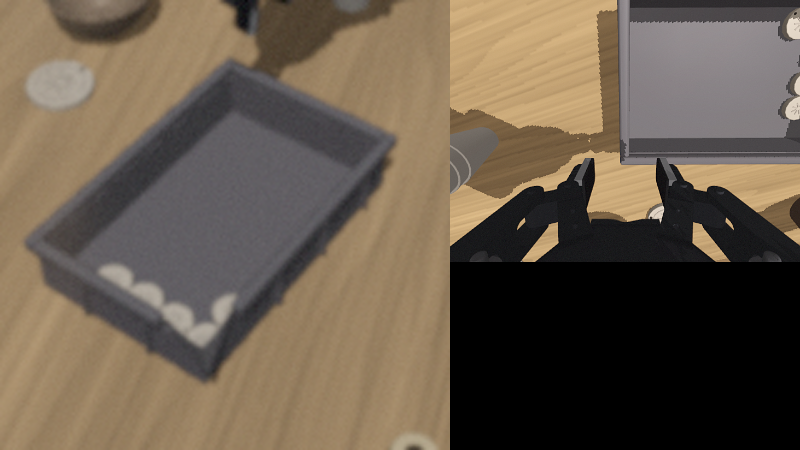

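The tote is flat on the bench, with the row still on the +y wall (crop (115,275) to (205,335)) and one behind at (225,305). I'll use a closed fingertip to draw the outermost pendant of the row inwards, then re-grip and tip again.

Emit:
send_rows:
  increments:
    - {"gripper":0.6,"travel":[15,-2,1],"turn":[0.056,0,0]}
    - {"gripper":1,"travel":[30,0,2.5],"turn":[0.056,0,0]}
    - {"gripper":1,"travel":[36,0,3],"turn":[0,0,0]}
    - {"gripper":1,"travel":[36,0,3],"turn":[0,0,0]}
    - {"gripper":1,"travel":[36,0,3],"turn":[0,0,0]}
    - {"gripper":1,"travel":[36,0,3],"turn":[0,0,0]}
    - {"gripper":1,"travel":[36,0,3],"turn":[0,0,0]}
    - {"gripper":1,"travel":[25,0,2],"turn":[0,0,0]}
    - {"gripper":1,"travel":[8,0,0],"turn":[0,0,0]}
    - {"gripper":1,"travel":[0,0,0],"turn":[0,0,0]}
    - {"gripper":1,"travel":[0,0,0],"turn":[0,0,0]}
  force: 30

```text
clock: 23.65
ee_pos: [0.6152, 0.2968, 0.0989]
tool_rot: [-0.572, 0.573, 0.414, -0.416]
ft_force: [0.7, -0.6, 0.3]
grip_width: 0.0
```

Run:
```python
from h import *
p,R=pose(); print(p.round(4),R.round(3).tolist(),get_state()["grip_width"],get_state()["ft_force"])
f,W=snap("wrist","w6.png"); Q=((W-p)@R)*1000
# finger tip extent (tool y) near axis
m=(abs(Q[...,0])<18)&(abs(Q[...,2])<14)&(Q[...,1]<20); print("tip y",np.percentile(Q[m][:,1],[90,99,100]).round(1) if m.any() else None)
v=np.load("tote.npy"); c,s=np.cos(v[2]),np.sin(v[2]); M=np.array([[c,-s],[s,c]]); q=np.dstack([(W[...,:2]-v[:2])@M*1000,W[...,2]*1000])
fl=q[(abs(q[...,0])<75)&(abs(q[...,1])<60)&(q[...,2]<20)&(q[...,2]>-10)]; print("floor z",np.median(fl[:,2]).round(1))
m=(f["color"].min(2)>120)&(abs(q[...,0])<90)&(abs(q[...,1])<140)&(q[...,2]>7)&(q[...,2]<18); a=q[m]
im=np.zeros((300,200),np.uint8); im[(a[:,1]+150).astype(int),(a[:,0]+100).astype(int)]=255; im=cv2.morphologyEx(im,cv2.MORPH_CLOSE,np.ones((5,5),np.uint8))
k=np.zeros((45,45),np.float32); cv2.circle(k,(22,22),21,-1,-1); cv2.circle(k,(22,22),17,1,-1); k[k>0]/=(k>0).sum(); k[k<0]/=(k<0).sum(); h=cv2.filter2D(im.astype(np.float32),-1,k)
for _ in range(6):
    b,g=np.unravel_index(np.argmax(h),h.shape); print((int(g)-100,int(b)-150,int(h[b,g]))); cv2.circle(h,(int(g),int(b)),26,-999,-1)
for ax,sg,hh,o in((0,1,94,90),(0,-1,94,90),(1,1,144,40),(1,-1,144,60)):
    k=(q[...,2]>60.5)&(q[...,2]<68)&(abs(q[...,1-ax])<o)&(abs(q[...,ax]*sg-hh)<20)
    if k.sum()>50: z=q[k]; print("wall",ax,sg,np.polyfit(z[:,1-ax],z[:,ax],1).round(3))
```

```text
[0.6152 0.2968 0.0989] [[0.31, -0.002, -0.951], [0.951, -0.002, 0.31], [-0.003, -1.0, 0.001]] 3.118962675299853e-05 [ 0.74429457 -0.60314071  0.30156412]
tip y [-55.6 -41.2 -36.7]
floor z 3.2
(-69, 72, 198)
(39, 107, 195)
(-70, 111, 174)
(2, 107, 171)
(-33, 110, 162)
(85, 112, 0)
wall 0 1 [-9.0000e-03  9.2676e+01]
wall 0 -1 [ -0.    -92.573]
wall 1 1 [ -0.    142.861]
```

Emit:
send_rows:
  increments:
    - {"gripper":1,"travel":[-8,30,0],"turn":[0,0,0]}
    - {"gripper":1,"travel":[0,35,0],"turn":[0,0,0]}
    - {"gripper":1,"travel":[0,30,0],"turn":[0,0,0]}
    - {"gripper":1,"travel":[0,15,0],"turn":[0,0,0]}
    - {"gripper":1,"travel":[0,7,0],"turn":[0,0,0]}
    - {"gripper":1,"travel":[0,0,0],"turn":[0,0,0]}
    - {"gripper":1,"travel":[0,0,0],"turn":[0,0,0]}

```text
clock: 24.28
ee_pos: [0.614, 0.2898, -0.0158]
tool_rot: [-0.572, 0.573, 0.415, -0.415]
ft_force: [0.3, 0.1, 0.9]
grip_width: 0.0002
```

Emit:
send_rows:
  increments:
    - {"gripper":1,"travel":[0,2,0],"turn":[0,0,0]}
    - {"gripper":1,"travel":[0,2,0],"turn":[0,0,0]}
    - {"gripper":1,"travel":[0,1,0],"turn":[0,0,0]}
    - {"gripper":1,"travel":[0,0,0],"turn":[0,0,0]}

```text
clock: 24.62
ee_pos: [0.6136, 0.2899, -0.0214]
tool_rot: [-0.572, 0.573, 0.415, -0.415]
ft_force: [-0.4, -3.1, 1.9]
grip_width: -0.0007
```

Emit:
send_rows:
  increments:
    - {"gripper":1,"travel":[0,0.7,0],"turn":[0,0,0]}
    - {"gripper":1,"travel":[0,0,0],"turn":[0,0,0]}

```text
clock: 24.78
ee_pos: [0.6134, 0.29, -0.0223]
tool_rot: [-0.572, 0.573, 0.415, -0.415]
ft_force: [-0.8, -2.3, 5.3]
grip_width: 0.0
```

Emit:
send_rows:
  increments:
    - {"gripper":1,"travel":[-4,0.3,0],"turn":[0,0,0]}
    - {"gripper":1,"travel":[-8,0,0],"turn":[0,0,0]}
    - {"gripper":1,"travel":[-9,0,0],"turn":[0,0,0]}
    - {"gripper":1,"travel":[-9,0,0],"turn":[0,0,0]}
    - {"gripper":1,"travel":[-8,0,0],"turn":[0,0,0]}
    - {"gripper":1,"travel":[-2,0,6],"turn":[0,0,0]}
    - {"gripper":1,"travel":[0,0,9],"turn":[0,0,0]}
    - {"gripper":1,"travel":[0,0,9],"turn":[0,0,0]}
    - {"gripper":1,"travel":[0,0,9],"turn":[0,0,0]}
    - {"gripper":1,"travel":[0,0,9],"turn":[0,0,0]}
    - {"gripper":1,"travel":[0,0,6],"turn":[0,0,0]}
    - {"gripper":1,"travel":[0,0,0],"turn":[0,0,0]}

```text
clock: 25.78
ee_pos: [0.5543, 0.2683, -0.0224]
tool_rot: [0.572, -0.572, -0.416, 0.416]
ft_force: [0.0, 0.8, 4.3]
grip_width: -0.0001
```

```bash
cat > pe.py <<'E'
from h import *
p,R=pose(); v=np.load("tote.npy"); c,s=np.cos(v[2]),np.sin(v[2]); M=np.array([[c,-s],[s,c]]); print("ee",p.round(4),"in tote",((p[:2]-v[:2])@M*1000).round(0),"F",get_state()["ft_force"].round(1),get_state()["clock"])
for n in("wrist","side"):
    f,W=snap(n,"pe_"+n+".png"); q=np.dstack([(W[...,:2]-v[:2])@M*1000,W[...,2]*1000])
    m=(f["color"].min(2)>(120 if n=="wrist" else 105))&(abs(q[...,0])<90)&(abs(q[...,1])<140)&(q[...,2]>7)&(q[...,2]<18); a=q[m]
    im=np.zeros((300,200),np.uint8); im[(a[:,1]+150).astype(int),(a[:,0]+100).astype(int)]=255; im=cv2.morphologyEx(im,cv2.MORPH_CLOSE,np.ones((5,5),np.uint8))
    k=np.zeros((45,45),np.float32); cv2.circle(k,(22,22),21,-1,-1); cv2.circle(k,(22,22),17,1,-1); k[k>0]/=(k>0).sum(); k[k<0]/=(k<0).sum(); h=cv2.filter2D(im.astype(np.float32),-1,k); o=[]
    for _ in range(6):
        b,g=np.unravel_index(np.argmax(h),h.shape); o.append((int(g)-100,int(b)-150,int(h[b,g]))); cv2.circle(h,(int(g),int(b)),26,-999,-1)
    print(n,o)
E
python3 pe.py
```

```text
ee [ 0.5543  0.2683 -0.0224] in tote [-13.  65.] F [0.  0.8 4.3] 25.7833
wrist [(-70, 73, 183), (-71, 113, 154), (-34, 113, 142), (-1, 109, 110), (-15, 73, 77), (-34, 55, 7)]
side [(1, 107, 113), (-37, 109, 107), (-16, 74, 103), (-67, 75, 100), (-63, 112, 87), (34, 73, 0)]
```

The drag worked: pendant 4 is now at about (-15,73) in the tote's frame and the others have not moved. I'll rise and go back to the far rim.

Emit:
send_rows:
  increments:
    - {"gripper":1,"travel":[0,-10,0],"turn":[0,0,0]}
    - {"gripper":1,"travel":[0,-30,0],"turn":[0,0,0]}
    - {"gripper":1,"travel":[0,-35,0],"turn":[0,0,0]}
    - {"gripper":1,"travel":[0,-35,0],"turn":[0,0,0]}
    - {"gripper":0,"travel":[-20,-15,-7],"turn":[0,0,0]}
    - {"gripper":0,"travel":[-34,0,-12],"turn":[0,0,0]}
    - {"gripper":0,"travel":[-35,0,-12],"turn":[0,0,0]}
    - {"gripper":0,"travel":[-35,0,-12],"turn":[0,0,0]}
    - {"gripper":0,"travel":[-35,0,-12],"turn":[0,0,0]}
    - {"gripper":0,"travel":[-34,0,-12],"turn":[0,0,0]}
    - {"gripper":0,"travel":[-16,0,-6],"turn":[0,0,0]}
    - {"gripper":0,"travel":[0,0,0],"turn":[0,0,0]}

```text
clock: 26.88
ee_pos: [0.5597, 0.0407, 0.1029]
tool_rot: [-0.573, 0.574, 0.413, -0.414]
ft_force: [0.6, -0.2, -0.4]
grip_width: 0.0855
```

Run:
```python
from h import *
p,R=pose(); v=np.load("tote.npy"); c,s=np.cos(v[2]),np.sin(v[2]); M=np.array([[c,-s],[s,c]])
f,W=snap("wrist"); q=np.dstack([(W[...,:2]-v[:2])@M*1000,W[...,2]*1000])
for ax,sg,hh,o in((0,1,94,90),(0,-1,94,90),(1,1,144,40),(1,-1,144,60)):
    k=(q[...,2]>60.5)&(q[...,2]<68)&(abs(q[...,1-ax])<o)&(abs(q[...,ax]*sg-hh)<20)
    if k.sum()>50: z=q[k]; print("wall",ax,sg,np.polyfit(z[:,1-ax],z[:,ax],1).round(3))
go(np.r_[v[:2]+M@[.060,-.144],.006]); print(R.round(3).tolist(),get_state()["clock"])
```

```text
wall 0 1 [-7.0000e-03  9.4064e+01]
wall 0 -1 [-4.0000e-03 -8.5925e+01]
wall 1 -1 [ 1.30000e-02 -1.41998e+02]
at [0.5597 0.0435 0.1028] tool d mm [ 3.  96.8  1.6] n 97.0
[[0.316, -0.0, -0.949], [0.949, -0.002, 0.316], [-0.002, -1.0, -0.0]] 26.9333
```

Emit:
send_rows:
  increments:
    - {"gripper":0,"travel":[5,30,1.5],"turn":[0,-0.012,0]}
    - {"gripper":0,"travel":[0,35,0],"turn":[0,0,0]}
    - {"gripper":0,"travel":[0,24,0],"turn":[0,0,0]}
    - {"gripper":0,"travel":[0,8,0],"turn":[0,0,0]}
    - {"gripper":0,"travel":[0,0,0],"turn":[0,0,0]}
    - {"gripper":0.5,"travel":[0,0,0],"turn":[0,0,0]}
    - {"gripper":1,"travel":[0,0,0],"turn":[0,0,0]}
    - {"gripper":1,"travel":[0,0,0],"turn":[0,0,0]}
    - {"gripper":1,"travel":[0,0,0],"turn":[0,0,0]}
    - {"gripper":1,"travel":[0,0,0],"turn":[0,0,0]}
    - {"gripper":1,"travel":[0,0,0],"turn":[0,0,0]}
    - {"gripper":1,"travel":[0,0,0],"turn":[0,0,0]}
  force: 110

```text
clock: 27.93
ee_pos: [0.5601, 0.0507, 0.006]
tool_rot: [-0.57, 0.57, 0.419, -0.419]
ft_force: [-4.0, -1.7, 11.1]
grip_width: 0.0101
```

```bash
python3 tote.py
python3 - <<'E'
from h import *
p,R=pose(); s=get_state(); print(p.round(4),s["tool_rot"].round(4).tolist(),s["grip_width"],s["ft_force"].round(1),s["clock"])
v=np.load("tote.npy"); v0=np.array([.5464,.2023,np.radians(-17.7)])
for u in(v,v0):
    M3=Ro.from_euler("z",u[2]).as_matrix(); P=np.r_[u[:2],0]+M3@[-.092,.142,0]; w=M3@np.radians([-1.414,-1.414,0])
    X=Ro.from_rotvec(w).as_matrix(); print("P",P.round(4),"grip tote",(M3.T@(p-np.r_[u[:2],0])*1000).round(0),"row",(R.T@(P+X@(p-P)-p)*1000).round(2),(R.T@w).round(4))
E
```

```text
tote [0.5482 0.2065] -17.06 4307 [0.0031 0.005 ]
scene [(-67, 73, 46), (-10, 69, 39), (-68, 99, 20), (4, 103, 15), (75, 101, 12), (-36, 101, 11)]
side [(-65, 107, 31), (-62, 71, 30), (-10, 67, 29), (-34, 105, 29), (4, 102, 28), (-64, 6, 8)]
[0.5601 0.0507 0.006 ] [-0.5697, 0.5701, 0.4185, -0.4186] 0.009989781777799326 [-3.7 -0.3 11.4] 28.1833
P [0.5019 0.3692 0.    ] grip tote [  57. -145.    6.] row [  0.28 -10.77   0.28] [-0.0248  0.      0.0245]
P [0.5019 0.3655 0.    ] grip tote [  59. -140.    6.] row [  0.28 -10.69   0.28] [-0.0246  0.      0.0248]
```

Emit:
send_rows:
  increments:
    - {"gripper":1,"travel":[0.3,-10.8,0.3],"turn":[-0.0247,0,0.0246]}
    - {"gripper":1,"travel":[0.3,-10.8,0.3],"turn":[-0.0247,0,0.0246]}
    - {"gripper":1,"travel":[0.3,-10.8,0.3],"turn":[-0.0247,0,0.0246]}
    - {"gripper":1,"travel":[0.3,-10.8,0.3],"turn":[-0.0247,0,0.0246]}
    - {"gripper":1,"travel":[0.3,-10.8,0.3],"turn":[-0.0247,0,0.0246]}
    - {"gripper":1,"travel":[0.3,-10.8,0.3],"turn":[-0.0247,0,0.0246]}
    - {"gripper":1,"travel":[0.3,-10.8,0.3],"turn":[-0.0247,0,0.0246]}
    - {"gripper":1,"travel":[0.3,-10.8,0.3],"turn":[-0.0247,0,0.0246]}
    - {"gripper":1,"travel":[0.3,-10.8,0.3],"turn":[-0.0247,0,0.0246]}
    - {"gripper":1,"travel":[0.3,-10.8,0.3],"turn":[-0.0247,0,0.0246]}
    - {"gripper":1,"travel":[0,0,0],"turn":[0,0,0]}
    - {"gripper":1,"travel":[0,0,0],"turn":[0,0,0]}

```text
clock: 29.18
ee_pos: [0.55, 0.0703, 0.1107]
tool_rot: [-0.44, 0.682, 0.394, -0.431]
ft_force: [-0.2, 0.2, -3.1]
grip_width: 0.0098
```

```bash
sed -i 's/np.array(\[.5655,.0526,.0065\])/np.array([.5601,.0507,.006])/; s/\[-0.57,0.571,0.418,-0.417\]/[-.5697,.5701,.4185,-.4186]/; s/-17.6/-17.06/; s/\[.5515,.2066\(,0\)\?\]/[.5482,.2065\1]/; s/-np.radians(17.6)/-np.radians(17.06)/' tilt.py auto.py plan.py; python3 tilt.py
```

```text
29.1833 [0.55   0.0703 0.1107] 0.009786934452041018 [-0.20066466  0.15197977 -3.10385956] [0.56061082 0.34595781 0.03751301] [-0.65  0.32  0.2   2.05  0.4   0.81  0.53]
tilt 19.9 axis tote [-0.71  -0.704  0.005]
lip corner if rigid [ 5.007e-01  3.706e-01 -2.000e-04] nominal [0.5019 0.3692 0.    ]
```

Emit:
send_rows:
  increments:
    - {"gripper":1,"travel":[0.3,-10.8,0.3],"turn":[-0.0247,0,0.0246]}
    - {"gripper":1,"travel":[0.3,-10.8,0.3],"turn":[-0.0247,0,0.0246]}
    - {"gripper":1,"travel":[0.3,-10.8,0.3],"turn":[-0.0247,0,0.0246]}
    - {"gripper":1,"travel":[0.3,-10.8,0.3],"turn":[-0.0247,0,0.0246]}
    - {"gripper":1,"travel":[0.3,-10.8,0.3],"turn":[-0.0247,0,0.0246]}
    - {"gripper":1,"travel":[0.3,-10.8,0.3],"turn":[-0.0247,0,0.0246]}
    - {"gripper":1,"travel":[0.3,-10.8,0.3],"turn":[-0.0247,0,0.0246]}
    - {"gripper":1,"travel":[0,0,0],"turn":[0,0,0]}
    - {"gripper":1,"travel":[0,0,0],"turn":[0,0,0]}
    - {"gripper":1,"travel":[0,0,0],"turn":[0,0,0]}
    - {"gripper":1,"travel":[0,0,0],"turn":[0,0,0]}

```text
clock: 30.1
ee_pos: [0.5335, 0.0997, 0.1767]
tool_rot: [-0.342, 0.749, 0.369, -0.432]
ft_force: [0.2, -0.3, -3.1]
grip_width: 0.01
```

```bash
python3 tilt.py; python3 auto.py; python3 plan.py 26 26 3; python3 look.py t9
python3 - <<'E'
from h import *
a=cv2.resize(cv2.imread("pics/t9_scene.png")[130:340,190:430],(400,350)); b=cv2.resize(cv2.imread("pics/t9_side.png")[150:380,200:430],(400,350)); cv2.imwrite("pics/t9b.png",np.hstack([a,b]))
E
```

```text
30.1 [0.5335 0.0997 0.1767] 0.009969494922724483 [ 0.15414275 -0.34846979 -3.0890652 ] [0.71915425 0.64707061 0.04008012] [-0.88  0.28  0.21  2.04  0.61  1.05  0.22]
tilt 33.9 axis tote [-0.712 -0.702 -0.002]
lip corner if rigid [ 0.5015  0.3688 -0.0008] nominal [0.5019 0.3692 0.    ]
tilt 33.9
scene [(-67, 79, 46, 62), (6, 117, 39, 96), (-67, 115, 39, 31), (-30, 83, 37, 79), (-30, 119, 31, 61), (55, 120, 15, 144)]
side [(5, 118, 39, 95), (-69, 78, 37, 62), (-69, 115, 37, 29), (-31, 81, 34, 80), (-32, 119, 33, 59), (67, 118, 13, 156)]
to [0.5296 0.1081 0.1896] row travel [ 0.11 -5.2  -0.03] turn [-0.0128  0.0001  0.0107]
```

View pics/t9b.png

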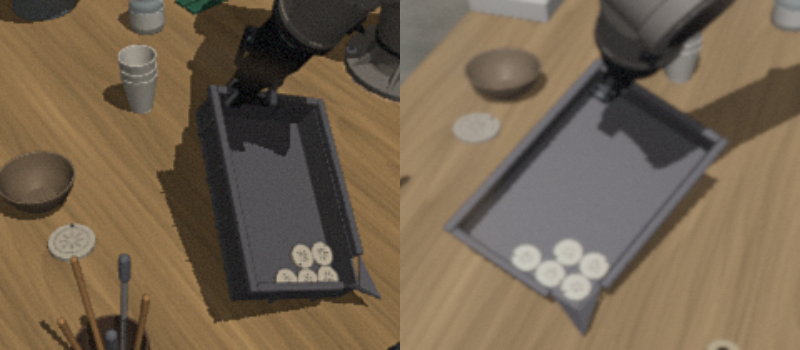

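Run:
```python
from h import *
for n in("scene","side"):
    V=np.load(f"t9_{n}.npy").reshape(-1,3); V0=np.load(f"{n}0.npy").reshape(-1,3)
    for k,c,r,lo in(("stack",(.519,-.1755),.06,.085),("jar",(.372,-.41),.06,.085),("bowl",(.777,-.055),.09,.045),("prop",(.322,.407),.04,.042),("medallion",(.774,.06),.06,.005),):
        o=[]
        for A in(V0,V):
            T=A[(np.hypot(A[:,0]-c[0],A[:,1]-c[1])<r)&(A[:,2]>lo)&(A[:,2]<.16)]; o.append((len(T),((T.max(0)+T.min(0))/2).round(3).tolist() if len(T) else 0, T[:,2].max().round(3) if len(T) else 0))
        print(n,k,o)
print(get_state()["clock"],get_state()["dq"].round(3))
```

```text
scene stack [(135, [0.52, -0.177, 0.092], np.float64(0.098)), (388, [0.521, -0.177, 0.102], np.float64(0.118))]
scene jar [(175, [0.373, -0.412, 0.092], np.float64(0.098)), (175, [0.373, -0.41, 0.093], np.float64(0.1))]
scene bowl [(380, [0.776, -0.053, 0.051], np.float64(0.057)), (375, [0.776, -0.053, 0.053], np.float64(0.061))]
scene prop [(170, [0.322, 0.406, 0.048], np.float64(0.054)), (166, [0.322, 0.406, 0.048], np.float64(0.054))]
scene medallion [(533, [0.776, 0.049, 0.031], np.float64(0.057)), (530, [0.775, 0.049, 0.031], np.float64(0.058))]
side stack [(169, [0.518, -0.175, 0.091], np.float64(0.098)), (70, [0.496, -0.165, 0.1], np.float64(0.116))]
side jar [(231, [0.371, -0.411, 0.092], np.float64(0.099)), (233, [0.37, -0.41, 0.092], np.float64(0.099))]
side bowl [(352, [0.775, -0.053, 0.052], np.float64(0.059)), (346, [0.775, -0.052, 0.052], np.float64(0.059))]
side prop [(315, [0.319, 0.405, 0.048], np.float64(0.054)), (313, [0.319, 0.406, 0.048], np.float64(0.054))]
side medallion [(468, [0.774, 0.05, 0.031], np.float64(0.056)), (473, [0.778, 0.051, 0.032], np.float64(0.058))]
30.35 [-0.002 -0.001  0.001 -0.002  0.002  0.002 -0.001]
```

The final picture shows the five pendants packed in the lip corner: right crop (527,258), (549,272), (568,252), (593,265) and (575,287). The tote is held tilted, the stack stands with three rims, and the bystanders have not moved. Handing in.

```bash
python3 -c "
from workcell import *
print(close_job())"
```

```text
the job is handed in; nothing more can be done
None
```

The job is handed in at about 30 s of the 54 s. The white cup is nested in the stack. The tote is held at about 34° with its lip corner on the bench and all five pendants packed in that corner.

**Last checks**
- **Cup:** its rim stands about 19 mm above the next cup's rim, and it took about 20 N of downward push without moving further.
- **Pendants:** the two fixed cameras put them 30, 60, 62, 80 and 95 mm from the lip corner. I took them to be at rest because the arm and tote were still, but I did not compare two pictures for movement.
- **Tote:** the lip corner is within about 1 mm of the bench, by calculation from the tool pose. The wrist carries about 3 N, and only the gripper holds the tote up.
- **Other things:** jar, bowl, prop and medallion are within a few millimetres of where they started. I did not check the brush separately; the arm never worked near it.

**What went wrong or disagreed**
- **Fingertips:** the pads stand about 35 mm further back from the reported TCP than stated. The first cup grasp closed in the air above the rim, and I corrected for it after measuring with the wrist camera.
- **First tilt:** it left the pendants strung out, the farthest about 118 mm from the corner. Shaking the tote did not pack them better.
- **Lip lifted:** during the shaking the lip corner rose briefly by about 8 mm.
- **Tote moved:** the grip slipped by about 6° and the tote shifted a few millimetres on the bench.
- **Pendant moved by finger:** I set the tote down, drew one pendant inwards with a fingertip, took a fresh grip and tipped it again. That second tilt gave the final result.

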